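Refill the tilting jar rack

TASK

Restock the tilting jar rack on the pantry counter: its deck is cocked too steep to load, so throw the ratchet pawl off the toothed quadrant and lower the deck until it lies level. Fetch every lidded glass jar out of the crate, leaving the tins and the carton there, and stand the jars upright on the deck. Then throw the pawl back onto the quadrant and lift the loaded deck to its second notch so that the pawl holds it there, without disturbing the other things on the counter.

Things in the scene. Friction and masses are not known exactly. Their poses are not given: they have to be found in the camera images.
- rack: Tilting jar rack: grey steel frame, 250 mm deep, 350 mm wide, fixed on the counter. Origin: on the counter under the deck's middle; x from its front (hinge edge) to its back, y to its left, z up. The deck's hinge axis runs along y at x = -100, z = 45 mm. A bracket 130 mm high at y = -167 mm carries the pawl. With the pawl on, the deck clicks up freely but going down it stops at the next notch.
- deck (a joint): Tilt of the plywood deck, rad: 0 = level (lower stop), positive = back edge raised, to 0.80; starts at 0.46 to 0.68. Notches, counted from level, hold it at about 0.14, 0.28 (the second), 0.41, 0.55, 0.69. With the pawl off it can be pushed down to level. The hinge is stiff (0.75 N m friction, damped): the empty deck stays put and takes a few N at the handle.
- deck_floor (a point): Middle of the deck's floor, on its upper face (50 mm above the counter when level). Turns with the deck: x to the back, y to the left, z square to the floor. The deck is a shallow tray 200 mm (x) by 240 mm (y) outside, walls 5 mm, rim 35 mm above the floor: room for two jars at the front and two at the back. A toothed steel quadrant is fixed to its right side.
- deck_grip (a point): Middle of the deck's handle, a straight black rubber grip 16 mm in diameter and 78 mm long that sticks out from the middle of the deck's back edge along the deck's x; 250 mm from the hinge axis and, with the deck level, 57 mm above the counter. It moves in an arc about the hinge axis. Lifting the loaded deck takes 5 to 10 N here.
- pawl (a joint): Angle of the pawl, rad: 0 to 0.2 = its tip lies on the teeth; grows as its knob is thrown over to the back (the rack's +x), up to 1.20. It falls to either side by its own weight: past about 0.7 it falls over to 1.20 and stays off, short of about 0.4 it falls onto the teeth. Below 1 N moves it at the knob, or 5 to 8 N while the deck's weight bears on it.
- pawl_knob (a point): Centre of the pawl's round black knob, 22 mm in diameter, at the top of its thin steel handle 75 mm from the pawl's pivot. On the teeth the handle leans 30 degrees to the front of the rack, thrown off it leans 39 degrees to the back. The knob swings in the rack's x-z plane.
- pawl_pivot (a point): Pivot of the pawl: on the rack at x = -55 mm, y = -150 mm, z = 121 mm; the pivot axis runs along the rack's y.
- crate: Shallow open wooden crate, 300 x 300 mm, 44 mm high, walls and floor 6 mm, fixed on the counter; origin: centre of its underside. The jars, two tins, a fish tin and a carton stand in it about 92 mm apart, in any order.
- jar1: Lidded glass jar with a steel lid, a cylinder 60 mm in diameter and 78 mm high, 0.14 to 0.26 kg, in the crate; origin: centre of its underside, z up through the lid. Two to four such jars are there; an absent one has no pose.
- jar2: Lidded glass jar with a steel lid, a cylinder 60 mm in diameter and 78 mm high, 0.14 to 0.26 kg, in the crate; origin: centre of its underside, z up through the lid. Two to four such jars are there; an absent one has no pose.
- jar3: Lidded glass jar with a steel lid, a cylinder 60 mm in diameter and 78 mm high, 0.14 to 0.26 kg, in the crate; origin: centre of its underside, z up through the lid. Two to four such jars are there; an absent one has no pose.
- jar4: Lidded glass jar with a steel lid, a cylinder 60 mm in diameter and 78 mm high, 0.14 to 0.26 kg, in the crate; origin: centre of its underside, z up through the lid. Two to four such jars are there; an absent one has no pose.
- tin1: Squat round tin, 68 mm in diameter and 40 mm high, stays in the crate; origin: centre of its underside.
- tin2: Squat round tin, 68 mm in diameter and 40 mm high, stays in the crate; origin: centre of its underside.
- fishtin: Flat rectangular fish tin, 75 x 55 mm and 26 mm high, stays in the crate; origin: centre of its underside.
- carton: Square cardboard carton, 56 x 56 mm and 70 mm high, stays in the crate; origin: centre of its underside.
- oil: Oil bottle, 64 mm in diameter and 170 mm high, stands on the counter beyond the work; leave it alone. Origin: centre of its underside.
- canister: White canister with a wooden lid, 92 mm in diameter and 116 mm high, stands on the counter beyond the work; leave it alone. Origin: centre of its underside.
- teabox: Cardboard tea box, 100 x 150 mm and 70 mm high, stands on the counter beyond the work; leave it alone. Origin: centre of its underside.

How it is judged:
By the outcome, as a careful person would: the job done as asked, in the order asked, and still so for the second after the job is handed in, with the robot touching nothing.
Of jar1, jar2, jar3, jar4 only 2 to 4 are there at a start; the rules pass over those that are not, and their reading is None.
At some moment in a run one of jar1, jar2, jar3, jar4 may be knocked a few centimetres aside while the robot is not near it.
It also fails if it takes over 208 s, if anything falls off the work surface, if the arm or the gripper's body presses on something with over 40 N, if the wrist force passes 120 N, or if a joint passes its speed limit or range.

ROBOT

A 6-joint arm with a two-finger parallel gripper is mounted at the origin on the work surface. World frame = base frame: x ahead of the robot, y to its left, z up, the work surface at z = 0. Lengths are in m, angles in rad, forces in N, time in s.
With the tool pointing down it reaches from about 0.275 to 0.725 m from the base axis. Payload 5.6 kg.
Tool frame: the origin (TCP) lies at the very end of the fingers, on their centre line; the grasp point (between the pads) lies pinch_z behind it (pinch_z is the distance from the TCP to the grasp point, in m); z points along the fingers, y is the line along which they close (so a half turn about z gives the same grasp; the last joint's range is limited). The gripper opens to 85 mm and grips with 20 to 120 N. Pads are 22 mm wide; open, the fingers measure 114 mm over their backs; the gripper's body (76 mm by 85 mm) begins 54 mm behind the grasp point. The pads swing forward as they close: fully open they stand 13 mm farther back than shut.
Start: joints at [1.614, 0.255, 0.108, 0, -1.424, -0.285], TCP at [0.132, 0.534, 0.207] pointing down, gripper open.
Joint ranges: [-2.95, 2.95], [-1.21, 1.97], [-1.09, 1.5], [-2.87, 1.71], [-2.94, -0.07], [-3.05, 3.05]. Speed limits (rad/s): [2.57, 2.57, 3.14, 3.14, 3.14, 3.14].

INTERFACE

Orientations are given as a unit quaternion [w, x, y, z].
In Python, from rig import get_obs, read_camera, camera_model, close_job, spot_in, trace, pinch_z gives the robot as it stands.
- The arm moves only by the shell command python3 -m jog 'ROWS' [FORCE]. ROWS is a JSON object of lists of equal length, an entry for each row: "fingers": the closure, from 0 (fully open) to 1 (shut); "travel": the shift along the tool's x, y, z in mm, a list of three; "rot": the turn, a rotation vector about the tool's x, y, z in degrees, a list of three. In form: {"fingers": [fingers, ...], "travel": [[tx, ty, tz], ...], "rot": [[wx, wy, wz], ...]}. A call has 1 to 5 rows; each row shifts and turns the commanded pose from where the row before left it, along the tool's axes as they then stand; what a row does not reach is not made up. A row lasts 1/12 s, in which the tool goes at most 41.7 mm and 7.16 degrees, less where a joint would pass 70% of its speed; a pose out of reach is approached as far as the arm can. A call with a gripper value outside its range is refused whole. The fingers move at their own pace and stop on an object; FORCE is the grip in N (left out, the last holds). Time passes only in rows, so rows that do not move let the fingers close. It gives the time, the measured TCP pose, the force, the opening and the grip force at its end, in the units of the state.
- get_obs(): the state, without advancing time (a new reading comes with each control period).
- read_camera(name): name is "scene" or "top"; returns the picture (420x560x3 uint8, blue, green, red); there is no depth.
- camera_model(name): a dict with "fovy" (degrees; the focal length in pixels is half the picture's height over the tangent of half this angle, whatever the lens; pixels are square), "cx", "cy" (the principal point, pixels), "distortion" ([k1, k2, p1, p2, k3] as OpenCV has them; the pictures are not rectified), "rvec" (rotation vector, rad) and "tvec" (3), from world to camera coordinates, as OpenCV has them. Camera axes: x right, y down, z forward; pixel columns grow to the right and rows downward; lengths in m; the calibration is good to about 2 mm. A picture is of the moment at which its call begins. camera_model takes no time and is no camera call.
- close_job(): hands the job in; it is judged then, once.
Trained networks look in the newest picture that a camera, given by its name, has taken for a name from the list of things; names that differ only in an ending like _2 or _b are one class to them, and where a whole thing is asked for, a point or a joint stands for the part that bears it (a point fixed in the world has none). Each returns a list of dicts, best first, with "confidence" (0 to 1); they miss things now and then, are a little off and sometimes report something else, mostly with a low value. They report only what shows in the picture. A call takes as long as a camera call.
- spot_in(camera, label): "point" ([x, y, z] in m, in the coordinates of the camera as it stood for that picture, good to about 4 mm: the middle of the surface that is visible of it).
- trace(camera, label): "mask" (420x560 bool, what is visible of it).
The state is a dict: "clock": time; "q": joint angles; "dq": joint speeds; "joint_efforts": joint torques, N m; "tool_pos": TCP position; "eef_rot": TCP orientation; "ft_force": force on the tool from outside, world axes, zero at the start; "moment": the same for the moment, N m; "grip_width": opening from 0.0 (shut) to 1.0 (fully open); "gripper_force": force on a finger pad.
Only numpy, scipy, OpenCV 4.12 (cv2) and the standard library are available. Lean on these libraries where they do the work, as an engineer would, in place of code of your own. Each camera call takes 0.05 s, during which the arm holds its last target. There are 200 camera calls.

## Working session

There is one attempt and no reset: what is moved stays moved. The work goes in short steps, Python scripts to look and compute and a shell command to move; the robot and the scene stay as the last step left them, time stands still between calls to the robot, and variables do not carry over. Pictures are saved under pics/ and viewed, at most 14 in all, crops included, and the job is handed in when it is done.

```bash
ls; mkdir -p pics; cat > h.py <<'E'
import numpy as np, cv2, sys
from rig import *
from scipy.spatial.transform import Rotation as R
def cam(n):
    m=camera_model(n); f=210/np.tan(np.radians(m['fovy'])/2)
    K=np.array([[f,0,m['cx']],[0,f,m['cy']],[0,0,1]]); return K,np.array(m['distortion'],float),np.array(m['rvec'],float),np.array(m['tvec'],float)
def c2w(n,p):
    K,d,r,t=cam(n); return cv2.Rodrigues(r)[0].T@(np.array(p)-t)
def proj(n,P):
    K,d,r,t=cam(n); return cv2.projectPoints(np.array(P,float).reshape(-1,1,3),r,t,K,d)[0].reshape(-1,2)
def onz(n,uv,z):
    K,d,r,t=cam(n); u=cv2.undistortPoints(np.array(uv,float).reshape(-1,1,2),K,d).reshape(-1,2)
    Rm=cv2.Rodrigues(r)[0]; C=-Rm.T@t; D=np.c_[u,np.ones(len(u))]@Rm
    return C+D*((z-C[2])/D[:,2])[:,None]
def spots(n,l,k=4,mn=.3):
    return [(round(s['confidence'],2),np.round(c2w(n,s['point']),3)) for s in spot_in(n,l)[:k] if s['confidence']>mn]
def tool():
    o=get_obs(); q=o['eef_rot']; return np.array(o['tool_pos']),R.from_quat([q[1],q[2],q[3],q[0]]),o
E
python3 - <<'E'
from h import *
p,r,o=tool(); print(p,r.as_matrix().round(3),o['ft_force'],o['grip_width'],pinch_z,o['clock'])
for n in('scene','top'):
    cv2.imwrite(f'pics/{n}0.png',read_camera(n)); K,d,rv,t=cam(n); print(n,-cv2.Rodrigues(rv)[0].T@t)
for l in ['jar1','tin1','fishtin','carton','crate','deck_floor','deck_grip','pawl_knob','oil','canister','teabox']:
    for n in('scene','top'): print(l,n,spots(n,l,5))
E
```

```text
pics
[0.13149763 0.53348321 0.2061865 ] [[ 0.971 -0.24  -0.   ]
 [-0.24  -0.971 -0.002]
 [ 0.     0.002 -1.   ]] [0.04885106 0.25428051 0.49408932] 1.000156710147283 0.0187 0.0
scene [1.57030646 0.2313471  1.1912855 ]
top [0.34805573 0.00774342 1.27515691]
jar1 scene [(0.97, array([ 0.513, -0.154,  0.067])), (0.69, array([0.569, 0.098, 0.143])), (0.65, array([0.507, 0.216, 0.085])), (0.64, array([ 0.353, -0.247,  0.063])), (0.59, array([ 0.475, -0.274,  0.064]))]
jar1 top [(0.97, array([ 0.453, -0.275,  0.083])), (0.8, array([ 0.485, -0.154,  0.083])), (0.71, array([ 0.337, -0.248,  0.084]))]
tin1 scene [(0.83, array([ 0.432, -0.214,  0.048])), (0.6, array([ 0.437, -0.417,  0.043]))]
tin1 top [(0.65, array([ 0.418, -0.206,  0.048])), (0.58, array([ 0.431, -0.403,  0.044]))]
fishtin scene [(0.62, array([ 0.544, -0.238,  0.035]))]
fishtin top []
carton scene [(0.64, array([ 0.535, -0.356,  0.063]))]
carton top [(0.81, array([ 0.516, -0.36 ,  0.076]))]
crate scene [(0.81, array([ 0.494, -0.302,  0.004]))]
crate top [(0.62, array([0.463, 0.221, 0.099])), (0.59, array([ 0.456, -0.306,  0.008]))]
deck_floor scene [(0.77, array([0.467, 0.222, 0.099])), (0.74, array([ 0.49 , -0.305,  0.006]))]
deck_floor top [(0.73, array([0.462, 0.228, 0.101]))]
deck_grip scene [(0.94, array([0.467, 0.223, 0.102]))]
deck_grip top [(0.59, array([0.467, 0.225, 0.092]))]
pawl_knob scene [(0.69, array([0.57 , 0.096, 0.148]))]
pawl_knob top [(0.74, array([ 0.486, -0.153,  0.081]))]
oil scene [(0.82, array([ 0.766, -0.005,  0.1  ]))]
oil top []
canister scene [(0.64, array([0.767, 0.098, 0.116]))]
canister top [(0.91, array([0.721, 0.092, 0.114]))]
teabox scene [(0.91, array([ 0.792, -0.16 ,  0.07 ])), (0.52, array([0.465, 0.22 , 0.103]))]
teabox top [(0.64, array([ 0.758, -0.168,  0.073]))]
```

View pics/scene0.png

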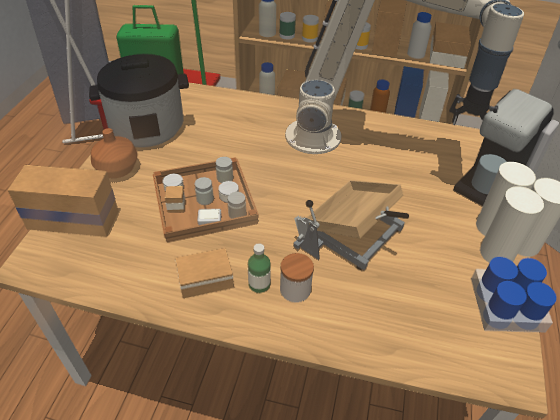

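View pics/top0.png

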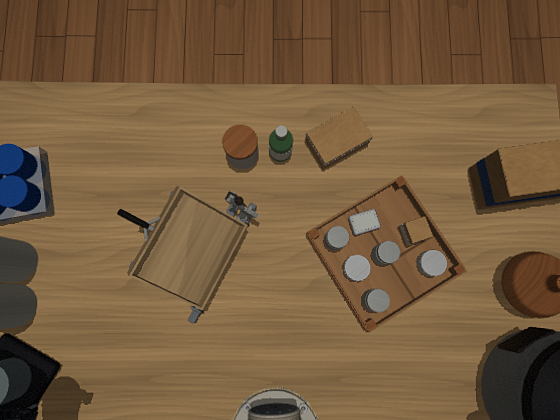

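The scene shows the rack around scene px (350,215), with its handle to the right and the knob at (309,204). The crate is around (205,197). The top view shows three silver-lidded jars at about (337,237), (387,252) and (376,300), two tins at (357,267) and (432,263), and the deck with its handle at the left (118–150, 211–228).

```bash
python3 - <<'E'
from h import *
a=cv2.imread('pics/top0.png')[165:335,100:290]; b=cv2.imread('pics/scene0.png')[165:285,280:430]
cv2.imwrite('pics/ct.png',cv2.resize(a,None,fx=3.5,fy=3.5,interpolation=2)); cv2.imwrite('pics/cs.png',cv2.resize(b,None,fx=5,fy=5,interpolation=2))
E
```

```text
(no output)
```

View pics/ct.png

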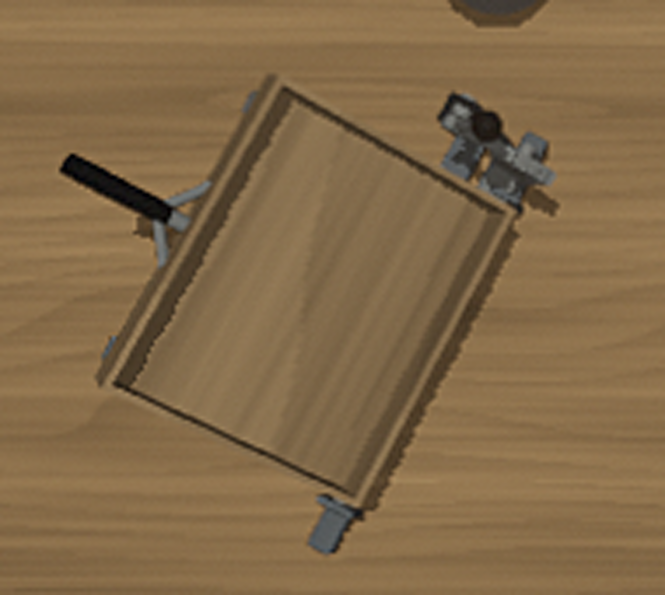

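View pics/cs.png

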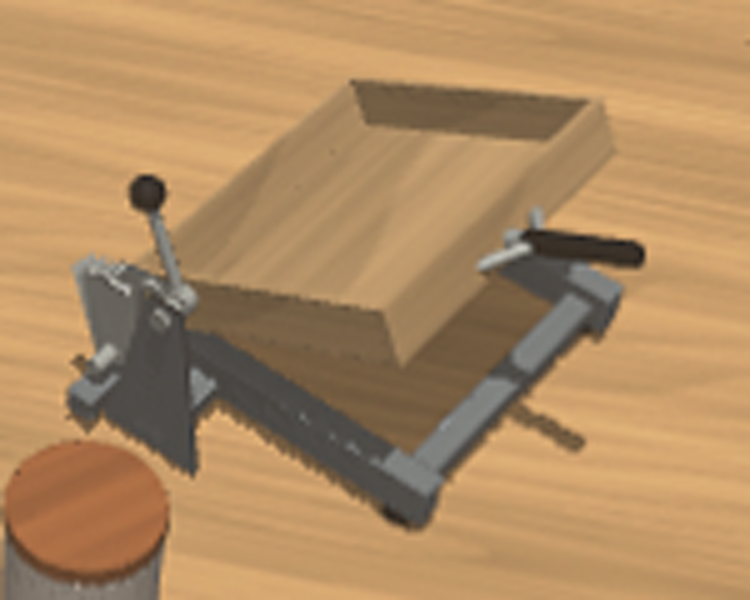

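In the top crop the deck's rim corners, the grip ends and the knob (486,125) are clear. In the scene crop the knob is at (148,192), the grip runs from (530,240) to (640,253), and rim corners are at (352,82), (603,100) and (383,312). I'll fit the rack pose and tilt to these.

```bash
cat >> h.py <<'E'
def deckpt(P,x,y,z): # x from hinge, z above hinge axis
    rx,ry,ya,t=P[:4]; X=-.1+x*np.cos(t)-z*np.sin(t); Z=.045+x*np.sin(t)+z*np.cos(t)
    return rackpt(P,X,y,Z)
def rackpt(P,X,y,Z):
    rx,ry,ya=P[:3]; return np.array([rx+X*np.cos(ya)-y*np.sin(ya),ry+X*np.sin(ya)+y*np.cos(ya),Z])
def knob(P,a):
    l=a-np.radians(30); return rackpt(P,-.055+.075*np.sin(l),-.15,.121+.075*np.cos(l))
E
python3 - <<'E'
from h import *
from scipy.optimize import least_squares
T=lambda u,v:(100+u/3.5,165+v/3.5); S=lambda u,v:(280+u/5,165+v/5)
D=lambda x,y,z:(lambda P:deckpt(P,x,y,z))
K=lambda P:knob(P,P[4])
obs=[('top',T(486,125),K),('top',T(66,161),D(.289,0,.012)),('top',T(168,214),D(.211,0,.012)),
('top',T(272,78),D(.2,-.12,.04)),('top',T(103,383),D(.2,.12,.04)),('top',T(362,508),D(0,.12,.04)),('top',T(518,218),D(0,-.12,.04)),
('scene',S(148,192),K),('scene',S(643,253),D(.289,0,.012)),('scene',S(530,240),D(.211,0,.012)),
('scene',S(352,82),D(0,.12,.04)),('scene',S(603,100),D(.2,.12,.04)),('scene',S(383,312),D(.2,-.12,.04))]
f=lambda P:np.concatenate([proj(n,[g(P)])[0]-np.array(uv) for n,uv,g in obs])
s=least_squares(f,[.46,.2,1.1,.5,.1],loss='soft_l1'); P=s.x
print(P.round(4)); print(f(P).reshape(-1,2).round(1).tolist())
np.save('P.npy',P)
print('knob on',K(P),'off',knob(P,1.2),'knob.7',knob(P,.7),'grip',deckpt(P,.25,0,.012),'level',deckpt([*P[:3],0],.25,0,.012),'end',deckpt([*P[:3],0],.289,0,.012))
E
```

```text
[0.4684 0.2341 1.1033 0.4534 0.0964]
[[-0.4, -0.1], [-0.7, 0.2], [0.1, 0.5], [1.1, -1.6], [-1.4, 1.0], [-1.6, -0.1], [-1.1, -2.8], [-0.5, -0.8], [-1.1, 1.1], [-1.3, 0.2], [-0.9, -2.3], [-0.1, -0.6], [-0.2, -0.2]]
knob on [0.56349716 0.08965174 0.1892584 ] off [0.59866325 0.15930428 0.17948729] knob.7 [0.58343532 0.12914272 0.19483612] grip [0.52223818 0.34075096 0.16530463] level [0.53599406 0.36799687 0.057     ] end [0.55357115 0.40281132 0.057     ]
```

The fit is good to about 1–2 px and the rack is within reach. Next I raise the tool, turn it so its y lies along the rack's y, shut the fingers, and move to the front side of the knob.

```bash

python3 -m jog '{"fingers":[1,1,1,1,1],"travel":[[0,0,-15],[0,0,-15],[0,0,-15],[0,0,-15],[0,0,-14]],"rot":[[0,0,7],[0,0,7],[0,0,7],[0,0,7],[0,0,7]]}' 40 | tail -1
python3 -m jog '{"fingers":[1,1,1,1,1],"travel":[[0,0,0],[0,0,0],[0,0,0],[0,0,0],[0,0,0]],"rot":[[0,0,7],[0,0,7],[0,0,7],[0,0,7],[0,0,7]]}' >/dev/null
python3 -m jog '{"fingers":[1,1,1,1,1],"travel":[[0,0,0],[0,0,0],[0,0,0],[0,0,0],[0,0,0]],"rot":[[0,0,7],[0,0,7],[0,0,7],[0,0,7],[0,0,5]]}' 
python3 -m jog '{"fingers":[1,1,1,1,1],"travel":[[15.4,-36.6,0],[15.4,-36.6,0],[15.4,-36.6,0],[15.4,-36.6,0],[15.4,-36.6,0]],"rot":[[0,0,0],[0,0,0],[0,0,0],[0,0,0],[0,0,0]]}' 
cat >> h.py <<'E'
def status(tgt=None):
    """pose, and the shift to a world target in tool axes, mm"""
    P=np.load('P.npy'); p,r,o=tool(); M=r.as_matrix(); rx=np.array([np.cos(P[2]),np.sin(P[2]),0])
    print('t',round(o['clock'],2),'tcp',p.round(4),'x',M[:,0].round(3),'z',M[:,2].round(3),'F',np.round(o['ft_force'],1),'w',round(o['grip_width'],3),'gf',round(float(np.max(o['gripper_force'])),1))
    if tgt is not None: print('go',((np.array(tgt)-p)@M*1000).round(1))
    return P,p,r,o
E
python3 -c "
from h import *
P=np.load('P.npy'); status(rackpt(P,-.131,-.15,.28))"
```

```text
gripper_force: 0.0
clock: 2.45
tool_pos: [0.1317, 0.534, 0.2811]
eef_rot: [-0.0, -0.521, 0.854, -0.0]
ft_force: [-0.2, -0.1, -0.2]
grip_width: -0.001
gripper_force: 0.0
clock: 2.87
tool_pos: [0.2609, 0.381, 0.2813]
eef_rot: [0.0, -0.524, 0.852, 0.0]
ft_force: [0.7, 0.7, 0.7]
grip_width: -0.0
gripper_force: 0.0
t 2.87 tcp [0.2609 0.381  0.2813] x [-0.451 -0.892 -0.001] z [ 0.  0. -1.] F [0.7 0.7 0.7] w -0.0 gf 0.0
go [ 168.5 -401.5    1.2]
```

```bash

python3 -m jog '{"fingers":[1,1,1,1,1],"travel":[[16,-38,0],[16,-38,0],[16,-38,0],[16,-38,0],[16,-38,0]],"rot":[[0,0,0],[0,0,0],[0,0,0],[0,0,0],[0,0,0]]}' >/dev/null
python3 -m jog '{"fingers":[1,1,1,1,1],"travel":[[16,-38,0],[16,-38,0],[16,-38,0],[16,-38,0],[16,-38,0]],"rot":[[0,0,0],[0,0,0],[0,0,0],[0,0,0],[0,0,0]]}' >/dev/null
python3 -m jog '{"fingers":[1,1,1,1,1],"travel":[[8,-21,0],[0,0,25],[0,0,25],[0,0,25],[0,0,25]],"rot":[[0,0,0],[0,0,0],[0,0,0],[0,0,0],[0,0,0]]}' >/dev/null
python3 -m jog '{"fingers":[1,1],"travel":[[0,0,0],[0,0,0]],"rot":[[0,0,0],[0,0,0]]}' >/dev/null
python3 - <<'E'
from h import *
P,p,r,o=status(rackpt(np.load('P.npy'),-.015,-.15,.180))
read_camera('top'); im=read_camera('scene')
cv2.imwrite('pics/s1.png',cv2.resize(im[130:290,250:430],None,fx=4,fy=3.7,interpolation=2))
E
```

```text
t 4.28 tcp [0.5415 0.0512 0.1807] x [-0.452 -0.892  0.002] z [-0.002 -0.001 -1.   ] F [-0.4  0.5  1.2] w -0.001 gf 0.0
go [-115.3   -2.2    0.5]
```

View pics/s1.png

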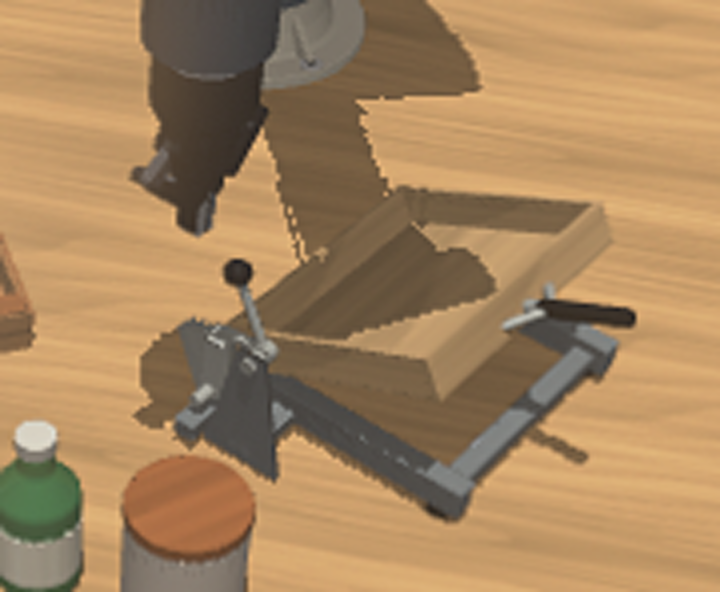

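The closed fingertips, at crop (198,230), stand in front of the knob (238,270). Next I check the projection and push.

```bash

python3 -c "
from h import *
P,p,r,o=status(); print(proj('scene',[p]),'seen 299.5,192')"
python3 -m jog '{"fingers":[1,1,1,1,1],"travel":[[-15,-1,0],[-15,-1,0],[-12,0,0],[-12,0,0],[-12,0,0]],"rot":[[0,0,0],[0,0,0],[0,0,0],[0,0,0],[0,0,0]]}'
python3 -m jog '{"fingers":[1,1,1,1,1],"travel":[[-12,0,0],[-12,0,0],[-12,0,0],[-12,0,0],[0,0,0]],"rot":[[0,0,0],[0,0,0],[0,0,0],[0,0,0],[0,0,0]]}'
python3 -m jog '{"fingers":[1,1,1,1,1],"travel":[[25,0,0],[25,0,-20],[0,0,-35],[0,0,-35],[0,0,0]],"rot":[[0,0,0],[0,0,0],[0,0,0],[0,0,0],[0,0,0]]}'
python3 - <<'E'
from h import *
P,p,r,o=status(deckpt(np.load('P.npy'),.25,0,.012)+[0,0,.06])
im=read_camera('scene'); print(proj('scene',[knob(P,1.2),knob(P,.1)]))
cv2.imwrite('pics/s2.png',cv2.resize(im[130:290,250:430],None,fx=4,fy=3.7,interpolation=2))
E
```

```text
t 4.38 tcp [0.5431 0.0517 0.1831] x [-0.451 -0.892 -0.001] z [ 0.003  0.    -1.   ] F [ 0.9 -0.   1.1] w 0.001 gf 0.0
[[297.66461932 196.93361251]] seen 299.5,192
clock: 4.8
tool_pos: [0.5743, 0.1111, 0.1813]
eef_rot: [0.0, -0.524, 0.852, -0.0]
ft_force: [0.2, -0.0, -0.3]
grip_width: -0.004
gripper_force: 0.0
clock: 5.22
tool_pos: [0.5961, 0.1545, 0.1804]
eef_rot: [-0.0, -0.524, 0.852, 0.0]
ft_force: [0.1, -0.4, 0.6]
grip_width: -0.001
gripper_force: 0.0
clock: 5.63
tool_pos: [0.5753, 0.107, 0.2793]
eef_rot: [0.006, -0.523, 0.852, -0.003]
ft_force: [0.4, 0.1, 1.5]
grip_width: -0.002
gripper_force: 0.0
t 5.63 tcp [0.5753 0.107  0.2793] x [-0.453 -0.892 -0.008] z [ 0.013  0.002 -1.   ] F [0.4 0.1 1.5] w -0.002 gf 0.0
go [-184.   153.7   53.8]
[[330.46112125 218.09694316]
 [309.15240845 202.60261115]]
```

View pics/s2.png

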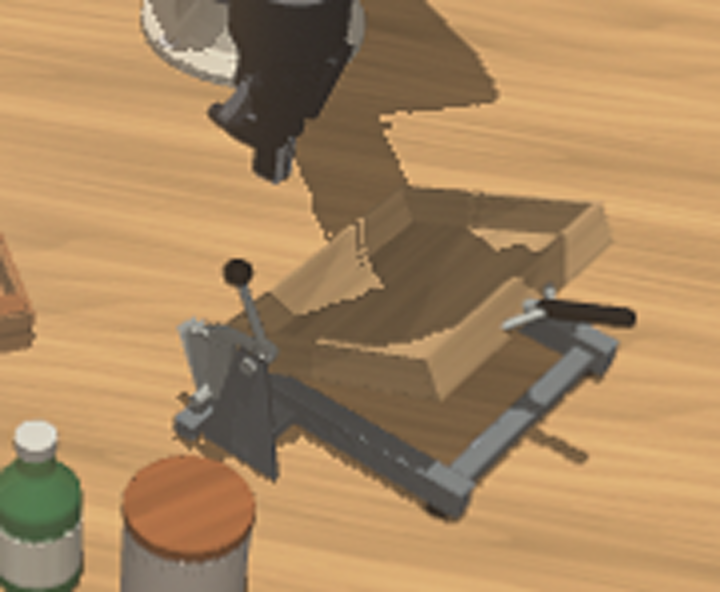

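The knob is still at crop (238,270), so the push passed over it with zero force. I'll retry about 22 mm lower, pushing on the handle and knob.

```bash

python3 -m jog '{"fingers":[1,1,1,1,1],"travel":[[35,0,0],[35,0,0],[0,0,40],[0,0,40],[0,0,40]],"rot":[[0,0,0],[0,0,0],[0,0,0],[0,0,0],[0,0,0]]}' >/dev/null
python3 -m jog '{"fingers":[1,1,1,1,1],"travel":[[0,0,0],[-10,0,0],[-12,0,0],[-12,0,0],[-12,0,0]],"rot":[[0,0,0],[0,0,0],[0,0,0],[0,0,0],[0,0,0]]}'
python3 -m jog '{"fingers":[1,1,1],"travel":[[-12,0,0],[-10,0,0],[-8,0,0]],"rot":[[0,0,0],[0,0,0],[0,0,0]]}'
python3 -m jog '{"fingers":[1,1,1],"travel":[[-8,0,0],[-8,0,0],[0,0,0]],"rot":[[0,0,0],[0,0,0],[0,0,0]]}'
python3 - <<'E'
from h import *
P,p,r,o=status(); print('rack x,y',(p[:2]-P[:2])@[np.cos(P[2]),np.sin(P[2])],(p[:2]-P[:2])@[-np.sin(P[2]),np.cos(P[2])])
im=read_camera('scene');cv2.imwrite('pics/s3.png',cv2.resize(im[130:290,250:430],None,fx=4,fy=3.7,interpolation=2))
E
```

```text
clock: 6.52
tool_pos: [0.5642, 0.0884, 0.1537]
eef_rot: [0.002, -0.524, 0.852, -0.001]
ft_force: [-1.0, -0.6, 0.1]
grip_width: 0.0
gripper_force: 0.1
clock: 6.77
tool_pos: [0.5763, 0.1149, 0.1514]
eef_rot: [0.0, -0.524, 0.852, 0.0]
ft_force: [-0.2, -0.7, 0.0]
grip_width: 0.001
gripper_force: 0.0
clock: 7.02
tool_pos: [0.5831, 0.1287, 0.1508]
eef_rot: [-0.0, -0.524, 0.852, 0.0]
ft_force: [-0.3, -0.2, 0.4]
grip_width: 0.001
gripper_force: 0.0
t 7.02 tcp [0.5831 0.1287 0.1508] x [-0.451 -0.893  0.   ] z [-0.  0. -1.] F [-0.3 -0.2  0.4] w 0.001 gf 0.0
rack x,y -0.042386103493420424 -0.14995640807878013
```

View pics/s3.png

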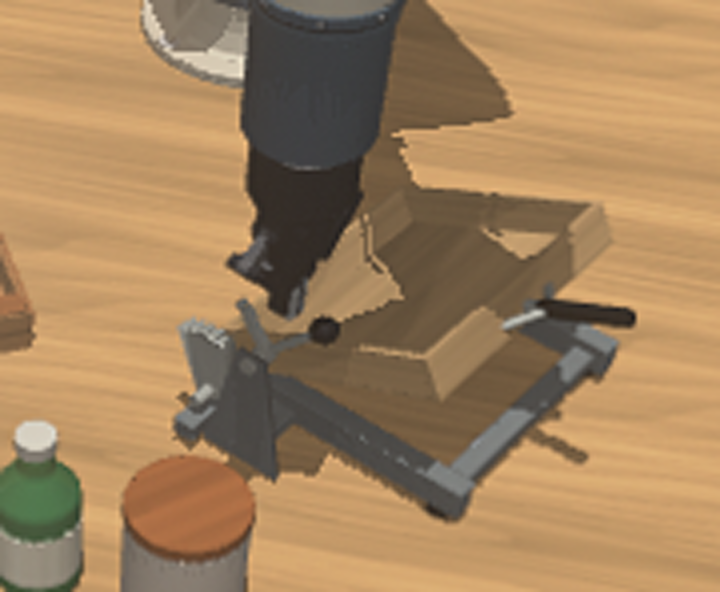

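The pawl is thrown off: the knob is now at crop (325,330), as predicted for 1.20 rad. Next I move above the handle to push the deck down.

```bash

python3 -m jog '{"fingers":[1,1,1,1,1],"travel":[[10,0,-10],[0,0,-30],[0,0,-35],[0,0,-35],[0,0,0]],"rot":[[0,0,0],[0,0,0],[0,0,0],[0,0,0],[0,0,0]]}' >/dev/null
python3 -c "
from h import *
status(rackpt(np.load('P.npy'),.135,0,.21))"
```

```text
t 7.48 tcp [0.5807 0.1172 0.2704] x [-0.453 -0.892 -0.008] z [ 0.014  0.002 -1.   ] F [-0.3 -0.6  1.4] w -0.0 gf 0.0
go [-187.9  154.1   60.2]
```

```bash

python3 -m jog '{"fingers":[1,1,1,1,1],"travel":[[-31,25,0],[-31,25,0],[-31,25,0],[-31,26,0],[-31,26,0]],"rot":[[0,0,0],[0,0,0],[0,0,0],[0,0,0],[0,0,0]]}' >/dev/null
python3 -m jog '{"fingers":[1,1,1,1,1],"travel":[[-31,26,0],[0,0,30],[0,0,30],[0,0,10],[0,0,10]],"rot":[[0,0,0],[0,0,0],[0,0,0],[0,0,0],[0,0,0]]}' 
python3 -m jog '{"fingers":[1,1,1,1,1],"travel":[[0,0,8],[0,0,8],[0,0,8],[0,0,8],[0,0,8]],"rot":[[0,0,0],[0,0,0],[0,0,0],[0,0,0],[0,0,0]]}' 
python3 -c "
from h import *
P,p,r,o=status(); print('rack x,y',(p[:2]-P[:2])@[np.cos(P[2]),np.sin(P[2])],(p[:2]-P[:2])@[-np.sin(P[2]),np.cos(P[2])])"
```

```text
clock: 8.32
tool_pos: [0.5254, 0.3523, 0.1804]
eef_rot: [-0.001, -0.523, 0.852, -0.0]
ft_force: [-0.3, -0.0, 0.8]
grip_width: 0.0
gripper_force: 0.0
clock: 8.73
tool_pos: [0.5266, 0.3539, 0.1418]
eef_rot: [0.001, -0.523, 0.852, 0.0]
ft_force: [1.3, 0.9, 2.8]
grip_width: 0.002
gripper_force: 1.2
t 8.73 tcp [0.5266 0.3539 0.1418] x [-0.452 -0.892 -0.003] z [ 0.002  0.002 -1.   ] F [1.3 0.9 2.8] w 0.002 gf 1.2
rack x,y 0.1331436821001388 0.0020526642811356226
```

Force is building at about 3 N, so it is pushing the deck. I carry on down to about 0.065.

```bash

python3 -m jog '{"fingers":[1,1,1,1,1],"travel":[[0,0,8],[0,0,8],[0,0,8],[0,0,8],[0,0,8]],"rot":[[0,0,0],[0,0,0],[0,0,0],[0,0,0],[0,0,0]]}' 
python3 -m jog '{"fingers":[1,1,1,1,1],"travel":[[0,0,8],[0,0,6],[0,0,6],[0,0,6],[0,0,5]],"rot":[[0,0,0],[0,0,0],[0,0,0],[0,0,0],[0,0,0]]}' 
python3 -m jog '{"fingers":[1,1,1],"travel":[[0,0,4],[0,0,3],[0,0,0]],"rot":[[0,0,0],[0,0,0],[0,0,0]]}' 
python3 -m jog '{"fingers":[1,1,1],"travel":[[0,0,3],[0,0,3],[0,0,0]],"rot":[[0,0,0],[0,0,0],[0,0,0]]}' 
```

```text
clock: 9.15
tool_pos: [0.5257, 0.3537, 0.1003]
eef_rot: [0.0, -0.524, 0.852, 0.0]
ft_force: [0.9, 0.6, 1.9]
grip_width: -0.002
gripper_force: 1.2
clock: 9.57
tool_pos: [0.5256, 0.3535, 0.0693]
eef_rot: [-0.0, -0.524, 0.852, 0.0]
ft_force: [0.3, 1.4, 1.9]
grip_width: -0.002
gripper_force: 1.0
clock: 9.82
tool_pos: [0.525, 0.353, 0.062]
eef_rot: [-0.001, -0.523, 0.852, -0.0]
ft_force: [0.7, 0.4, -0.3]
grip_width: 0.002
gripper_force: 0.0
clock: 10.07
tool_pos: [0.5254, 0.3534, 0.0564]
eef_rot: [-0.0, -0.524, 0.852, -0.0]
ft_force: [-0.6, 0.1, 0.1]
grip_width: -0.003
gripper_force: 0.1
```

```bash

python3 - <<'E'
from h import *
P=np.load('P.npy')
im=read_camera('scene');cv2.imwrite('pics/s4.png',cv2.resize(im[130:290,250:430],None,fx=4,fy=3.7,interpolation=2))
for t in(0,.1,.45):
    q=[*P[:3],t]; print(t,((proj('scene',[deckpt(q,.289,0,.012),deckpt(q,.2,-.12,.04),deckpt(q,.2,.12,.04)])-[250,130])*[4,3.7]).round().tolist())
E
```

```text
0 [[635.0, 448.0], [453.0, 455.0], [622.0, 293.0]]
0.1 [[640.0, 423.0], [451.0, 436.0], [622.0, 274.0]]
0.45 [[630.0, 322.0], [426.0, 360.0], [602.0, 202.0]]
```

View pics/s4.png

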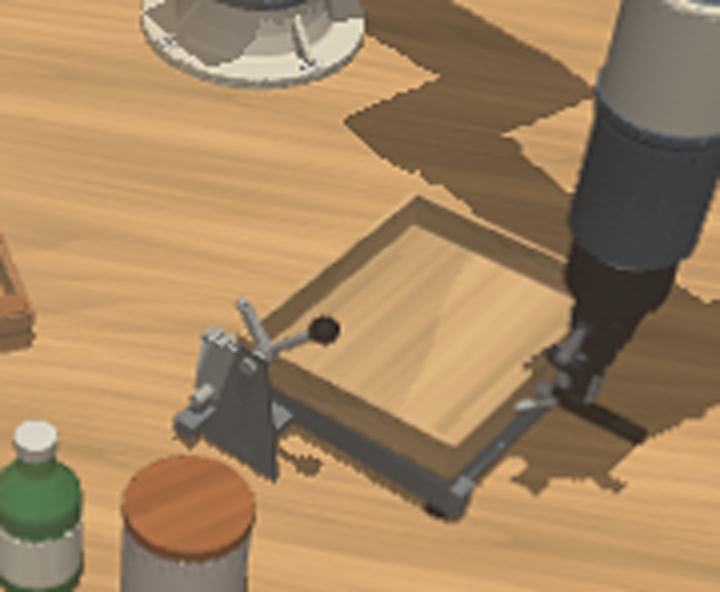

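The deck is nearly level: the grip end, at crop (645,435), lies between the 0 and 0.1 rad predictions. I keep pushing until I feel the stop.

```bash

python3 -m jog '{"fingers":[1,1,1],"travel":[[0,0,4],[0,0,4],[0,0,0]],"rot":[[0,0,0],[0,0,0],[0,0,0]]}' | sed -n 2,4p
python3 -m jog '{"fingers":[1,1],"travel":[[0,0,3],[0,0,0]],"rot":[[0,0,0],[0,0,0]]}'| sed -n 2,4p
python3 -m jog '{"fingers":[1,1],"travel":[[0,0,3],[0,0,0]],"rot":[[0,0,0],[0,0,0]]}'| sed -n 2,4p
```

```text
tool_pos: [0.5254, 0.3534, 0.0482]
eef_rot: [-0.0, -0.524, 0.852, -0.0]
ft_force: [-0.5, 0.3, -0.5]
tool_pos: [0.5254, 0.3533, 0.0454]
eef_rot: [-0.0, -0.524, 0.852, -0.0]
ft_force: [-0.3, 1.0, 0.0]
tool_pos: [0.5255, 0.3534, 0.0425]
eef_rot: [-0.0, -0.524, 0.852, -0.0]
ft_force: [-1.2, 0.6, 1.1]
```

No resistance at all, so the fingertips may have slipped off beside the grip. I lift off and measure the tilt from the grip's dark pixels.

```bash

python3 -m jog '{"fingers":[1,1,1,1,1],"travel":[[0,0,-15],[0,0,-30],[0,0,-35],[0,0,-35],[0,0,-30]],"rot":[[0,0,0],[0,0,0],[0,0,0],[0,0,0],[0,0,0]]}' >/dev/null
python3 -m jog '{"fingers":[1,1,1,1,1],"travel":[[0,40,-20],[0,40,0],[0,40,0],[0,40,0],[0,40,0]],"rot":[[0,0,0],[0,0,0],[0,0,0],[0,0,0],[0,0,0]]}' | sed -n 2p
cat >> h.py <<'E'
def fit_tilt(save=None):
    from scipy.optimize import minimize_scalar
    P=np.load('P.npy'); res=[]
    for n in('scene','top'):
        im=read_camera(n)
        if save: cv2.imwrite(f'pics/{save}_{n}.png',im)
        g=cv2.GaussianBlur(im.max(2),(3,3),0).astype(float)
        for t in np.arange(-.02,.85,.01):
            q=[*P[:3],t]; s=proj(n,[deckpt(q,x,0,.012) for x in np.linspace(.22,.285,14)])
            v=cv2.remap(g.astype(np.float32),s[:,0].astype(np.float32),s[:,1].astype(np.float32),1)
            res.append((n,t,float(v.mean())))
    out={}
    for n in('scene','top'):
        b=sorted([r for r in res if r[0]==n],key=lambda r:r[2])[:3]; out[n]=[(round(x[1],2),round(x[2])) for x in b]
    return out
E
python3 -c "
from h import *
print(fit_tilt('a'),spots('scene','deck_grip'))
a=cv2.imread('pics/a_scene.png')[130:290,250:430];b=cv2.imread('pics/a_top.png')[150:340,90:280]
cv2.imwrite('pics/s5.png',np.hstack([cv2.resize(a,(450,400),interpolation=2),cv2.resize(b,(350,400))]))"
```

```text
tool_pos: [0.3479, 0.4429, 0.2067]
{'scene': [(np.float64(0.0), 61), (np.float64(-0.01), 62), (np.float64(0.01), 65)], 'top': [(np.float64(0.03), 21), (np.float64(0.02), 21), (np.float64(0.04), 21)]} [(0.7, array([0.472, 0.244, 0.048]))]
```

View pics/s5.png

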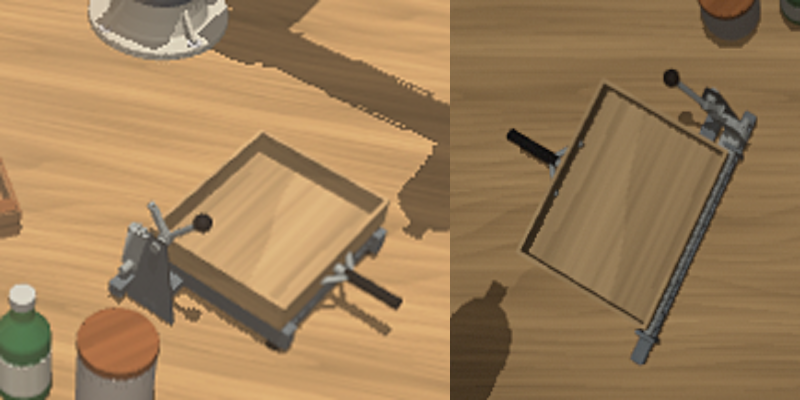

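The deck appears to lie level and the pawl is off, with the knob at left crop (203,223). I refit the rack with tilt free using this view, and relocate the jars.

```bash

python3 - <<'E'
from h import *
from scipy.optimize import least_squares
T=lambda u,v:((u-450)/1.842+90,v/2.105+150); S=lambda u,v:(250+u/2.5,130+v/2.5)
D=lambda x,y,z:(lambda P:deckpt(P,x,y,z)); K=lambda P:knob(P,P[4])
obs=[('top',T(671,77),K),('top',T(507,131),D(.289,0,.012)),('top',T(606,83),D(.2,-.12,.04)),('top',T(522,251),D(.2,.12,.04)),('top',T(646,326),D(0,.12,.04)),('top',T(728,152),D(0,-.12,.04)),
('scene',S(203,223),K),('scene',S(401,303),D(.289,0,.012)),('scene',S(263,132),D(0,.12,.04)),('scene',S(388,202),D(.2,.12,.04)),('scene',S(282,311),D(.2,-.12,.04))]
f=lambda P:np.concatenate([proj(n,[g(P)])[0]-np.array(uv) for n,uv,g in obs])
s=least_squares(f,[.468,.234,1.1,.0,1.2],loss='soft_l1'); P=s.x
print(P.round(4)); print(f(P).reshape(-1,2).round(1).tolist()); np.save('P2.npy',P)
for c in('top','scene'):print(spots(c,'jar1',6,.4))
im=cv2.imread('pics/a_top.png')
for m in trace('top','jar1')[:6]:
    M=m['mask']; v,u=np.nonzero(M); print(round(m['confidence'],2),u.mean().round(1),v.mean().round(1),M.sum())
cv2.imwrite('pics/c6.png',cv2.resize(im[165:340,290:480],None,fx=3.4,fy=3.4,interpolation=2))
E
```

```text
[ 0.4695  0.2334  1.0981 -0.0082  1.2463]
[[-0.4, -0.3], [2.1, 0.8], [-1.6, -3.3], [-3.8, -0.2], [-1.2, 1.4], [0.1, -1.2], [-0.6, -0.0], [-2.2, 0.7], [-1.2, -2.0], [0.2, -0.9], [-0.1, -0.8]]
[(0.86, array([ 0.454, -0.276,  0.083])), (0.77, array([ 0.511, -0.181,  0.081])), (0.59, array([ 0.337, -0.249,  0.081]))]
[(0.8, array([ 0.356, -0.247,  0.061])), (0.67, array([ 0.536, -0.181,  0.069])), (0.56, array([ 0.475, -0.275,  0.065]))]
0.93 346.3 229.8 492
0.88 375.0 299.9 551
0.6 385.5 252.7 516
0.25 219.6 193.3 123
0.19 431.4 262.6 609
```

View pics/c6.png

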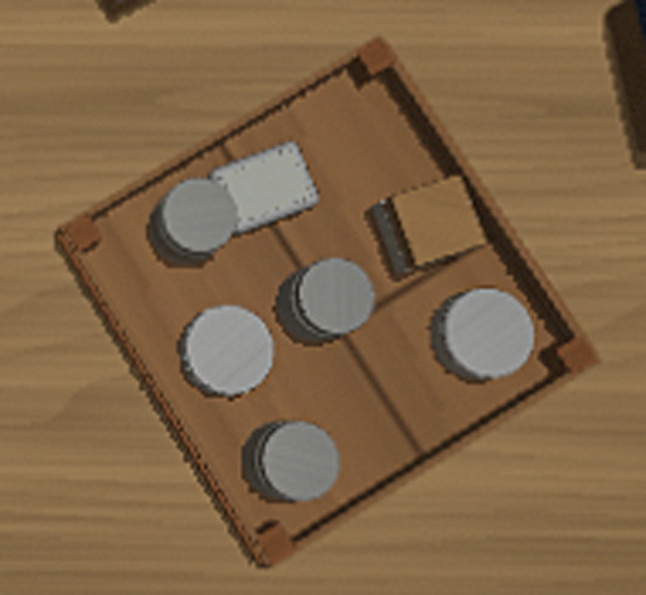

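The crop shows jars with grey lids centred at (200,216), (336,297) and (299,461), bright tins at (227,350) and (490,335), the fish tin at (265,188) and the carton at (435,222). The first jar has been knocked and now touches the fish tin. Next I compute the jar centres.

```bash

python3 - <<'E'
from h import *
P=np.load('P.npy');P=(P+np.load('P2.npy'))/2;P[3]=0;np.save('P.npy',P);print(P)
px=np.array([(200,216),(336,297),(299,461)])/3.4+[290,165]
J=onz('top',px,.084);print(J.round(4)); np.save('J.npy',J)
status([*J[0][:2],.20])
print([rackpt(P,x,y,.086).round(3) for x,y in((-.052,-.055),(-.052,.055),(.042,.055))])
E
python3 -m jog '{"fingers":[0,0,0,0,0],"travel":[[0,0,-25],[0,0,-25],[0,0,-25],[0,0,0],[0,0,0]],"rot":[[0,0,0],[0,0,0],[0,0,0],[0,0,0],[0,0,0]]}' | sed -n 2,5p
```

```text
[0.46894197 0.23372493 1.10070141 0.         0.6713104 ]
[[ 0.5129 -0.1861  0.084 ]
 [ 0.4527 -0.2855  0.084 ]
 [ 0.3332 -0.2533  0.084 ]]
t 11.83 tcp [0.3502 0.4423 0.2066] x [-0.452 -0.892  0.   ] z [ 0.    -0.001 -1.   ] F [ 0.4 -0.1  0.1] w 0.0 gf 0.0
go [ 486.9 -429.3    6.9]
[array([0.494, 0.162, 0.086]), array([0.396, 0.212, 0.086]), array([0.439, 0.296, 0.086])]
tool_pos: [0.3512, 0.4426, 0.283]
eef_rot: [0.001, -0.523, 0.853, 0.001]
ft_force: [0.7, 0.4, -2.2]
grip_width: 0.706
```

```bash

python3 -m jog '{"fingers":[0,0,0,0,0],"travel":[[30.4,-26.8,0],[30.4,-26.8,0],[30.4,-26.8,0],[30.4,-26.8,0],[30.4,-26.8,0]],"rot":[[0,0,0],[0,0,0],[0,0,0],[0,0,0],[0,0,0]]}' >/dev/null
python3 -m jog '{"fingers":[0,0,0,0,0],"travel":[[30.4,-26.8,0],[30.4,-26.8,0],[30.4,-26.8,0],[30.4,-26.8,0],[30.4,-26.8,0]],"rot":[[0,0,0],[0,0,0],[0,0,0],[0,0,0],[0,0,0]]}' >/dev/null
python3 -m jog '{"fingers":[0,0,0,0,0],"travel":[[30.4,-26.8,0],[30.4,-26.8,0],[30.4,-26.8,0],[30.4,-26.8,0],[30.4,-26.8,0]],"rot":[[0,0,0],[0,0,0],[0,0,0],[0,0,0],[0,0,0]]}' >/dev/null
python3 -m jog '{"fingers":[0,0,0,0,0],"travel":[[25,-24,0],[0,0,40],[0,0,40],[0,0,20],[0,0,0]],"rot":[[0,0,0],[0,0,0],[0,0,0],[0,0,0],[0,0,0]]}' >/dev/null
python3 - <<'E'
from h import *
J=np.load('J.npy')
P,p,r,o=status([*J[0][:2],.040]); y=r.as_matrix()[:,1]
read_camera('top'); im=read_camera('scene'); cv2.imwrite('pics/b_scene.png',im)
for s in(0,-.02,-.04): print(s,proj('scene',[p-[0,0,s]+y*.05,p-[0,0,s]-y*.05]).round().tolist())
u,v=proj('scene',[p])[0].astype(int); print(u,v); cv2.imwrite('pics/s7.png',cv2.resize(im[v-60:v+60,u-70:u+70],None,fx=5,fy=5,interpolation=2)) 
E
```

```text
t 13.92 tcp [ 0.5082 -0.179   0.1749] x [-0.454 -0.891  0.003] z [-0.012  0.003 -1.   ] F [ 0.3  0.3 -0.9] w 1.0 gf 0.0
go [  3.8  -9.1 134.8]
0 [[238.0, 169.0], [215.0, 186.0]]
-0.02 [[238.0, 164.0], [214.0, 181.0]]
-0.04 [[238.0, 159.0], [214.0, 176.0]]
226 177
```

View pics/s7.png

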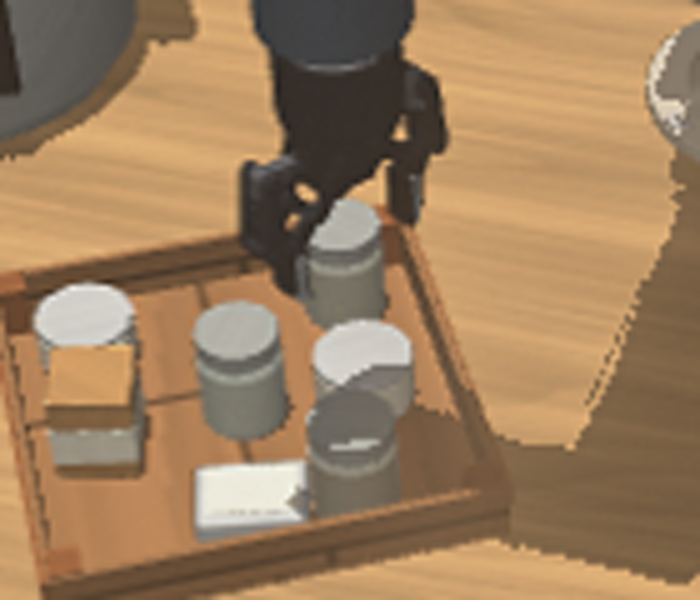

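The open fingertips show at crop (290,297) and (407,222), roughly 30–35 mm above the reported TCP. That explains the missed knob. All jars are clear, so I align and descend, watching the force.

```bash

python3 -m jog '{"fingers":[0,0,0,0,0],"travel":[[3,-7,0],[0,0,30],[0,0,30],[0,0,30],[0,0,0]],"rot":[[0,0,0],[0,0,0],[0,0,0],[0,0,0],[0,0,0]]}' >/dev/null
python3 - <<'E'
from h import *
J=np.load('J.npy'); P,p,r,o=status([*J[0][:2],.022])
E
python3 -m jog '{"fingers":[0,0,0,0,0],"travel":[[0,0,10],[0,0,10],[0,0,10],[0,0,5],[0,0,0]],"rot":[[0,0,0],[0,0,0],[0,0,0],[0,0,0],[0,0,0]]}' 
python3 - <<'E'
from h import *
J=np.load('J.npy'); P,p,r,o=status([*J[0][:2],.022]); y=r.as_matrix()[:,1]
im=read_camera('scene')
u,v=proj('scene',[p])[0].astype(int); print(u,v,proj('scene',[p+y*.05,p-y*.05])); cv2.imwrite('pics/s8.png',cv2.resize(im[v-60:v+60,u-70:u+70],None,fx=5,fy=5,interpolation=2)) 
E
```

```text
t 14.43 tcp [ 0.515  -0.1841  0.0878] x [-0.452 -0.892  0.001] z [-0.007  0.002 -1.   ] F [-1.3 -0.1 -0.6] w 0.997 gf 0.0
go [ 2.7  0.5 65.8]
clock: 14.85
tool_pos: [0.517, -0.1846, 0.056]
eef_rot: [-0.0, -0.524, 0.852, 0.0]
ft_force: [-0.5, 0.1, -0.7]
grip_width: 1.001
gripper_force: 0.0
t 14.85 tcp [ 0.517  -0.1846  0.056 ] x [-0.452 -0.892  0.   ] z [-0.001  0.    -1.   ] F [-0.5  0.1 -0.7] w 1.001 gf 0.0
go [ 3.2  2.9 34. ]
226 206 [[236.95518824 198.2145835 ]
 [214.91524869 214.54510213]]
```

View pics/s8.png

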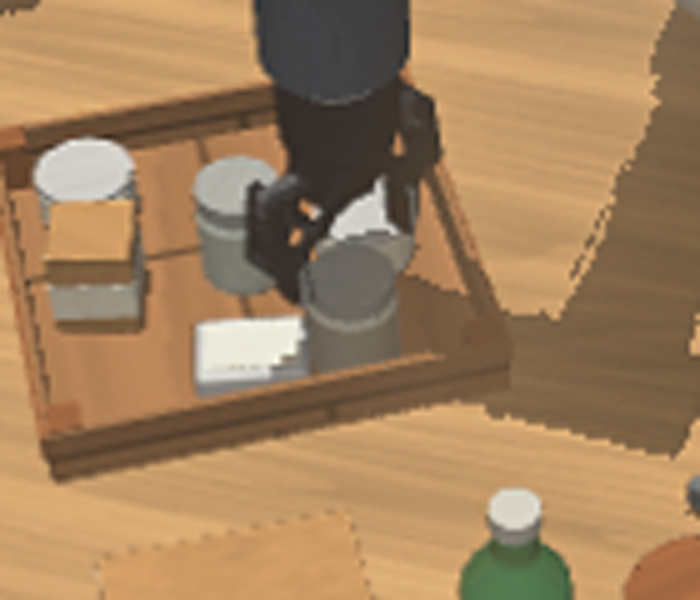

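The tips at crop (300,300) and (400,230) straddle the lid centred at (350,275) and are still about 5 mm above its top. I descend another 32 mm and close.

```bash

python3 -m jog '{"fingers":[0,0,0,0,0],"travel":[[0,0,8],[0,0,8],[0,0,8],[0,0,8],[0,0,0]],"rot":[[0,0,0],[0,0,0],[0,0,0],[0,0,0],[0,0,0]]}' | sed -n 2,4p
python3 -m jog '{"fingers":[0.5,0.5,0.5,0.5,0.5],"travel":[[0,0,0],[0,0,0],[0,0,0],[0,0,0],[0,0,0]],"rot":[[0,0,0],[0,0,0],[0,0,0],[0,0,0],[0,0,0]]}' 40 
python3 -m jog '{"fingers":[0.5,0.5,0.5,0.5,0.5],"travel":[[0,0,-5],[0,0,-10],[0,0,-15],[0,0,-20],[0,0,0]],"rot":[[0,0,0],[0,0,0],[0,0,0],[0,0,0],[0,0,0]]}' 
```

```text
tool_pos: [0.5158, -0.1844, 0.0225]
eef_rot: [-0.001, -0.523, 0.852, 0.001]
ft_force: [-0.7, 0.0, 0.5]
clock: 15.73
tool_pos: [0.5177, -0.1847, 0.0252]
eef_rot: [0.0, -0.524, 0.852, -0.0]
ft_force: [-1.6, -0.5, 1.9]
grip_width: 0.695
gripper_force: 43.4
clock: 16.15
tool_pos: [0.5199, -0.1856, 0.0793]
eef_rot: [0.002, -0.524, 0.852, -0.003]
ft_force: [-0.1, -1.0, -1.1]
grip_width: 0.693
gripper_force: 43.7
```

```bash

python3 -m jog '{"fingers":[0.5,0.5,0.5,0.5,0.5],"travel":[[0,0,-36],[0,0,-36],[0,0,-36],[0,0,-36],[0,0,-36]],"rot":[[0,0,0],[0,0,0],[0,0,0],[0,0,0],[0,0,0]]}' >/dev/null
python3 -m jog '{"fingers":[0.5],"travel":[[0,0,0]],"rot":[[0,0,0]]}' | sed -n 4,6p
python3 - <<'E'
from h import *
P=np.load('P.npy'); status(rackpt(P,-.052,-.055,.0702))
E
```

```text
ft_force: [1.1, -1.0, -0.9]
grip_width: 0.694
gripper_force: 44.9
t 16.65 tcp [ 0.5201 -0.1863  0.2633] x [-0.452 -0.892 -0.002] z [ 0.013 -0.004 -1.   ] F [ 1.1 -1.  -0.9] w 0.694 gf 44.9
go [-299.2  183.1  191.2]
```

```bash

python3 -m jog '{"fingers":[0.5,0.5,0.5,0.5,0.5],"travel":[[-15,9,0],[-25,15.3,0],[-28,17,0],[-28,17,0],[-28,17,0]],"rot":[[0,0,0],[0,0,0],[0,0,0],[0,0,0],[0,0,0]]}' >/dev/null
python3 -m jog '{"fingers":[0.5,0.5,0.5,0.5,0.5],"travel":[[-28,17,0],[-28,17,0],[-28,17,0],[-28,17,0],[-28,17,0]],"rot":[[0,0,0],[0,0,0],[0,0,0],[0,0,0],[0,0,0]]}' >/dev/null
python3 -m jog '{"fingers":[0.5,0.5,0.5,0.5,0.5],"travel":[[-25,15,0],[-10,7.7,0],[0,0,0],[0,0,30],[0,0,30]],"rot":[[0,0,0],[0,0,0],[0,0,0],[0,0,0],[0,0,0]]}' >/dev/null
python3 -m jog '{"fingers":[0.5,0.5,0.5],"travel":[[0,0,25],[0,0,20],[0,0,0]],"rot":[[0,0,0],[0,0,0],[0,0,0]]}' >/dev/null
python3 - <<'E'
from h import *
P=np.load('P.npy'); status(rackpt(P,-.052,-.055,.0702))
E
```

```text
t 18.15 tcp [0.4862 0.1625 0.1452] x [-0.453 -0.891  0.007] z [-0.008 -0.004 -1.   ] F [-0.5 -0.2 -2.8] w 0.694 gf 44.6
go [-4.2 -7.7 75. ]
```

```bash

python3 -m jog '{"fingers":[0.5,0.5,0.5,0.5,0.5],"travel":[[-2,-5,0],[0,0,20],[0,0,20],[0,0,15],[0,0,8]],"rot":[[0,0,0],[0,0,0],[0,0,0],[0,0,0],[0,0,0]]}' >/dev/null
python3 -m jog '{"fingers":[0.5,0.5],"travel":[[0,0,0],[0,0,0]],"rot":[[0,0,0],[0,0,0]]}' >/dev/null
python3 - <<'E'
from h import *
P=np.load('P.npy'); status(rackpt(P,-.052,-.055,.0702))
E
```

```text
t 18.73 tcp [0.4957 0.1643 0.0882] x [-0.452 -0.892 -0.001] z [ 0.002  0.    -1.   ] F [ 0.6  0.6 -1.9] w 0.69 gf 44.7
go [ 2.2  0.3 18. ]
```

```bash

python3 -m jog '{"fingers":[0.5,0.5,0.5,0.5],"travel":[[2,0,6],[0,0,6],[0,0,3],[0,0,0]],"rot":[[0,0,0],[0,0,0],[0,0,0],[0,0,0]]}' | sed -n 2,4p
python3 -m jog '{"fingers":[0.5,0.5],"travel":[[0,0,2],[0,0,0]],"rot":[[0,0,0],[0,0,0]]}' | sed -n 2,4p
python3 -m jog '{"fingers":[0.5,0.5],"travel":[[0,0,2],[0,0,0]],"rot":[[0,0,0],[0,0,0]]}' | sed -n 2,4p
```

```text
tool_pos: [0.4931, 0.1622, 0.0711]
eef_rot: [-0.001, -0.524, 0.852, 0.0]
ft_force: [-0.1, 0.1, -2.7]
tool_pos: [0.4938, 0.1625, 0.0697]
eef_rot: [0.0, -0.524, 0.852, -0.0]
ft_force: [0.7, -0.1, -1.3]
tool_pos: [0.494, 0.1627, 0.0692]
eef_rot: [0.001, -0.524, 0.852, -0.0]
ft_force: [-4.2, -0.5, 7.1]
```

Contact is felt at 0.0695, as expected. I release, lift, and head for the next jar.

```bash

python3 -m jog '{"fingers":[0.1,0.1,0.1,0.1,0.1],"travel":[[0,0,0],[0,0,0],[0,0,0],[0,0,0],[0,0,-8]],"rot":[[0,0,0],[0,0,0],[0,0,0],[0,0,0],[0,0,0]]}' | sed -n 4,6p
python3 -m jog '{"fingers":[0.1,0.1,0.1,0.1,0.1],"travel":[[0,0,-30],[0,0,-40],[0,0,-40],[0,0,-40],[0,0,-40]],"rot":[[0,0,0],[0,0,0],[0,0,0],[0,0,0],[0,0,0]]}' >/dev/null
python3 - <<'E'
from h import *
read_camera('top')
for m in trace('top','jar1')[:5]:
    M=m['mask']; v,u=np.nonzero(M); print(round(m['confidence'],2),u.mean().round(1),v.mean().round(1),M.sum())
print(spots('top','jar1',6,.3)); read_camera('scene');print(spots('scene','jar1',6,.3))
J=np.load('J.npy'); status([*J[2][:2],.28]);status([*J[1][:2],.28])
E
```

```text
ft_force: [-0.1, -0.1, -0.3]
grip_width: 0.896
gripper_force: 0.0
0.95 212.5 236.3 480
0.69 374.9 299.9 507
0.64 385.0 252.7 502
[(0.73, array([0.485, 0.157, 0.125])), (0.71, array([ 0.336, -0.246,  0.082])), (0.61, array([ 0.455, -0.275,  0.083]))]
[(0.88, array([ 0.356, -0.247,  0.064])), (0.85, array([ 0.475, -0.276,  0.064])), (0.5, array([0.765, 0.097, 0.116]))]
t 20.48 tcp [0.4933 0.1625 0.2657] x [-0.452 -0.892 -0.   ] z [-0.  0. -1.] F [ 0.3 -0.5 -1.2] w 0.898 gf 0.0
go [443.3 -44.9 -14.4]
t 20.48 tcp [0.4933 0.1625 0.2657] x [-0.452 -0.892 -0.   ] z [-0.  0. -1.] F [ 0.3 -0.5 -1.2] w 0.898 gf 0.0
go [ 418.  -166.1  -14.5]
```

```bash

python3 -m jog '{"fingers":[0,0,0,0,0],"travel":[[36.9,-3.7,0],[36.9,-3.7,0],[36.9,-3.7,0],[36.9,-3.7,0],[36.9,-3.7,0]],"rot":[[0,0,0],[0,0,0],[0,0,0],[0,0,0],[0,0,0]]}' >/dev/null
python3 -m jog '{"fingers":[0,0,0,0,0],"travel":[[36.9,-3.7,0],[36.9,-3.7,0],[36.9,-3.7,0],[36.9,-3.7,0],[36.9,-3.7,0]],"rot":[[0,0,0],[0,0,0],[0,0,0],[0,0,0],[0,0,0]]}' >/dev/null
python3 -m jog '{"fingers":[0,0,0,0,0],"travel":[[36.9,-3.7,0],[36.9,-3.7,0],[0,0,35],[0,0,35],[0,0,35]],"rot":[[0,0,0],[0,0,0],[0,0,0],[0,0,0],[0,0,0]]}' >/dev/null
python3 -m jog '{"fingers":[0,0],"travel":[[0,0,25],[0,0,0]],"rot":[[0,0,0],[0,0,0]]}' >/dev/null
python3 - <<'E'
from h import *
J=np.load('J.npy'); status([*J[2][:2],.025])
E
```

```text
t 21.9 tcp [ 0.3283 -0.2506  0.1296] x [-0.453 -0.891  0.   ] z [-0.012  0.006 -1.   ] F [-1.3  0.2  0.6] w 1.0 gf 0.0
go [  0.2  -6.9 104.5]
```

```bash

python3 -m jog '{"fingers":[0,0,0,0,0],"travel":[[0,-3,0],[0,0,20],[0,0,15],[0,0,15],[0,0,0]],"rot":[[0,0,0],[0,0,0],[0,0,0],[0,0,0],[0,0,0]]}' >/dev/null
python3 - <<'E'
from h import *
J=np.load('J.npy'); status([*J[2][:2],.025])
E
python3 -m jog '{"fingers":[0,0,0,0,0],"travel":[[0,0,10],[0,0,10],[0,0,10],[0,0,10],[0,0,0]],"rot":[[0,0,0],[0,0,0],[0,0,0],[0,0,0],[0,0,0]]}' 
python3 - <<'E'
from h import *
J=np.load('J.npy'); status([*J[2][:2],.025])
E
```

```text
t 22.32 tcp [ 0.3356 -0.2537  0.0851] x [-0.452 -0.892  0.   ] z [-0.002  0.001 -1.   ] F [-0.7  0.1 -0.2] w 0.998 gf 0.0
go [ 0.7  2.3 60.1]
clock: 22.73
tool_pos: [0.3364, -0.2542, 0.0462]
eef_rot: [-0.0, -0.524, 0.852, -0.0]
ft_force: [-0.1, -0.1, 0.1]
grip_width: 0.999
gripper_force: 0.0
t 22.73 tcp [ 0.3364 -0.2542  0.0462] x [-0.451 -0.892  0.   ] z [-0. -0. -1.] F [-0.1 -0.1  0.1] w 0.999 gf 0.0
go [ 0.7  3.3 21.2]
```

```bash

python3 -m jog '{"fingers":[0,0,0,0,0],"travel":[[0,3,7],[0,0,7],[0,0,6],[0,0,0],[0,0,0]],"rot":[[0,0,0],[0,0,0],[0,0,0],[0,0,0],[0,0,0]]}' | sed -n 2,4p
python3 -m jog '{"fingers":[0.5,0.5,0.5,0.5,0.5],"travel":[[0,0,0],[0,0,0],[0,0,0],[0,0,0],[0,0,0]],"rot":[[0,0,0],[0,0,0],[0,0,0],[0,0,0],[0,0,0]]}' 40 
python3 -m jog '{"fingers":[0.5,0.5,0.5,0.5,0.5],"travel":[[0,0,-5],[0,0,-10],[0,0,-25],[0,0,-35],[0,0,-40]],"rot":[[0,0,0],[0,0,0],[0,0,0],[0,0,0],[0,0,0]]}' >/dev/null
python3 -m jog '{"fingers":[0.5,0.5,0.5,0.5,0.5],"travel":[[0,0,-40],[0,0,-40],[0,0,-40],[0,0,-10],[0,0,0]],"rot":[[0,0,0],[0,0,0],[0,0,0],[0,0,0],[0,0,0]]}' | sed -n 2,6p
python3 - <<'E'
from h import *
P=np.load('P.npy'); status(rackpt(P,-.052,.055,.0702))
E
```

```text
tool_pos: [0.3331, -0.2527, 0.0257]
eef_rot: [-0.0, -0.524, 0.852, 0.0]
ft_force: [0.2, -0.1, -0.4]
clock: 23.57
tool_pos: [0.3341, -0.2531, 0.0265]
eef_rot: [0.0, -0.524, 0.852, -0.001]
ft_force: [1.1, 0.3, 4.6]
grip_width: 0.688
gripper_force: 43.1
tool_pos: [0.3342, -0.2531, 0.2737]
eef_rot: [0.002, -0.524, 0.852, -0.002]
ft_force: [0.5, 0.3, -2.4]
grip_width: 0.689
gripper_force: 44.2
t 24.4 tcp [ 0.3342 -0.2531  0.2737] x [-0.452 -0.892 -0.001] z [ 0.005 -0.002 -1.   ] F [ 0.5  0.3 -2.4] w 0.689 gf 44.2
go [-443.1  156.   203. ]
```

```bash

python3 -m jog '{"fingers":[0.5,0.5,0.5,0.5,0.5],"travel":[[-20,7,0],[-30,10.5,0],[-36,12.7,0],[-36,12.7,0],[-36,12.7,0]],"rot":[[0,0,0],[0,0,0],[0,0,0],[0,0,0],[0,0,0]]}' >/dev/null
python3 -m jog '{"fingers":[0.5,0.5,0.5,0.5,0.5],"travel":[[-36,12.7,0],[-36,12.7,0],[-36,12.7,0],[-36,12.7,0],[-36,12.7,0]],"rot":[[0,0,0],[0,0,0],[0,0,0],[0,0,0],[0,0,0]]}' >/dev/null
python3 -m jog '{"fingers":[0.5,0.5,0.5,0.5,0.5],"travel":[[-36,12.7,0],[-36,12.7,0],[-25,8.6,0],[-8,2.8,0],[0,0,0]],"rot":[[0,0,0],[0,0,0],[0,0,0],[0,0,0],[0,0,0]]}' >/dev/null
python3 -m jog '{"fingers":[0.5,0.5,0.5,0.5,0.5],"travel":[[0,0,30],[0,0,30],[0,0,30],[0,0,30],[0,0,0]],"rot":[[0,0,0],[0,0,0],[0,0,0],[0,0,0],[0,0,0]]}' >/dev/null
python3 - <<'E'
from h import *
P=np.load('P.npy'); status(rackpt(P,-.052,.055,.0702))
E
```

```text
t 26.07 tcp [0.3895 0.2088 0.144 ] x [-0.454 -0.891  0.012] z [-0.012 -0.008 -1.   ] F [-0.5 -0.2 -3. ] w 0.692 gf 44.3
go [-7.1 -5.  73.7]
```

```bash

python3 -m jog '{"fingers":[0.5,0.5,0.5,0.5,0.5],"travel":[[-3,-3,5],[0,0,15],[0,0,15],[0,0,12],[0,0,0]],"rot":[[0,0,0],[0,0,0],[0,0,0],[0,0,0],[0,0,0]]}' >/dev/null
python3 -m jog '{"fingers":[0.5,0.5],"travel":[[0,0,0],[0,0,0]],"rot":[[0,0,0],[0,0,0]]}' >/dev/null
python3 - <<'E'
from h import *
P=np.load('P.npy'); status(rackpt(P,-.052,.055,.0702))
E
```

```text
t 26.65 tcp [0.3995 0.215  0.1056] x [-0.452 -0.892 -0.003] z [ 0.003  0.002 -1.   ] F [-0.3  0.8 -1.8] w 0.689 gf 44.3
go [ 3.9  1.7 35.4]
```

```bash

python3 -m jog '{"fingers":[0.5,0.5,0.5,0.5,0.5],"travel":[[4,2,0],[0,0,10],[0,0,10],[0,0,8],[0,0,4]],"rot":[[0,0,0],[0,0,0],[0,0,0],[0,0,0],[0,0,0]]}' | sed -n 2,4p
python3 -m jog '{"fingers":[0.5,0.5],"travel":[[0,0,2],[0,0,0]],"rot":[[0,0,0],[0,0,0]]}' | sed -n 2,4p
python3 -m jog '{"fingers":[0.5,0.5],"travel":[[0,0,2],[0,0,0]],"rot":[[0,0,0],[0,0,0]]}' | sed -n 2,4p
```

```text
tool_pos: [0.3944, 0.2114, 0.0714]
eef_rot: [-0.0, -0.524, 0.852, 0.0]
ft_force: [0.5, -0.3, -2.9]
tool_pos: [0.3948, 0.2118, 0.0705]
eef_rot: [0.0, -0.524, 0.852, -0.0]
ft_force: [-1.0, -0.2, -2.5]
tool_pos: [0.3951, 0.2119, 0.0703]
eef_rot: [0.001, -0.524, 0.852, -0.0]
ft_force: [-8.6, -3.1, 18.5]
```

```bash

python3 -m jog '{"fingers":[0.1,0.1,0.1,0.1,0.1],"travel":[[0,0,-1],[0,0,0],[0,0,0],[0,0,0],[0,0,-8]],"rot":[[0,0,0],[0,0,0],[0,0,0],[0,0,0],[0,0,0]]}' | sed -n 4,6p
python3 -m jog '{"fingers":[0.1,0.1,0.1,0.1,0.1],"travel":[[0,0,-30],[0,0,-40],[0,0,-40],[0,0,-40],[0,0,-40]],"rot":[[0,0,0],[0,0,0],[0,0,0],[0,0,0],[0,0,0]]}' >/dev/null
python3 -m jog '{"fingers":[0,0,0,0,0],"travel":[[0,0,0],[0,0,0],[0,0,0],[0,0,0],[0,0,0]],"rot":[[0,0,-6],[0,0,-6],[0,0,-6],[0,0,-6],[0,0,0]]}' >/dev/null
python3 - <<'E'
from h import *
read_camera('top')
for m in trace('top','jar1')[:5]:
    M=m['mask']; v,u=np.nonzero(M); print(round(m['confidence'],2),u.mean().round(1),v.mean().round(1),M.sum())
print(spots('top','jar1',6,.3))
J=np.load('J.npy'); status([*J[1][:2],.27])
E
```

```text
ft_force: [0.1, 0.2, 0.6]
grip_width: 0.904
gripper_force: 0.0
0.95 385.0 252.9 562
0.93 212.5 235.3 539
0.62 191.5 274.7 538
0.44 338.3 137.7 2510
[(0.86, array([0.489, 0.16 , 0.123])), (0.84, array([0.393, 0.202, 0.126])), (0.67, array([ 0.454, -0.276,  0.083]))]
t 28.8 tcp [0.3947 0.2116 0.2669] x [-0.053 -0.999 -0.   ] z [ 0. -0. -1.] F [-0.2 -0.4 -0. ] w 1.001 gf 0.0
go [493.2 -84.3  -3. ]
```

```bash

python3 -m jog '{"fingers":[0,0,0,0,0],"travel":[[38,-6.5,0],[38,-6.5,0],[38,-6.5,0],[38,-6.5,0],[38,-6.5,0]],"rot":[[0,0,0],[0,0,0],[0,0,0],[0,0,0],[0,0,0]]}' >/dev/null
python3 -m jog '{"fingers":[0,0,0,0,0],"travel":[[38,-6.5,0],[38,-6.5,0],[38,-6.5,0],[38,-6.5,0],[38,-6.5,0]],"rot":[[0,0,0],[0,0,0],[0,0,0],[0,0,0],[0,0,0]]}' >/dev/null
python3 -m jog '{"fingers":[0,0,0,0,0],"travel":[[38,-6.5,0],[38,-6.5,0],[37,-6,0],[0,0,35],[0,0,35]],"rot":[[0,0,0],[0,0,0],[0,0,0],[0,0,0],[0,0,0]]}' >/dev/null
python3 -m jog '{"fingers":[0,0,0],"travel":[[0,0,40],[0,0,30],[0,0,0]],"rot":[[0,0,0],[0,0,0],[0,0,0]]}' >/dev/null
python3 -m jog '{"fingers":[0],"travel":[[0,0,0]],"rot":[[0,0,0]]}' >/dev/null
python3 - <<'E'
from h import *
J=np.load('J.npy'); status([*J[1][:2],.025])
E
```

```text
t 30.38 tcp [ 0.4532 -0.285   0.1264] x [-0.051 -0.999  0.   ] z [-0.003  0.    -1.   ] F [ 0.3 -0.5  0.7] w 1.001 gf 0.0
go [  0.5   0.2 101.4]
```

```bash

python3 -m jog '{"fingers":[0,0,0,0,0],"travel":[[0,0,20],[0,0,20],[0,0,15],[0,0,10],[0,0,10]],"rot":[[0,0,0],[0,0,0],[0,0,0],[0,0,0],[0,0,0]]}' | sed -n 2,4p
python3 -m jog '{"fingers":[0,0,0,0,0],"travel":[[0,0,8],[0,0,8],[0,0,8],[0,0,1],[0,0,0]],"rot":[[0,0,0],[0,0,0],[0,0,0],[0,0,0],[0,0,0]]}' | sed -n 2,4p
python3 -m jog '{"fingers":[0.5,0.5,0.5,0.5,0.5],"travel":[[0,0,0],[0,0,0],[0,0,0],[0,0,0],[0,0,0]],"rot":[[0,0,0],[0,0,0],[0,0,0],[0,0,0],[0,0,0]]}' 40 
python3 -m jog '{"fingers":[0.5,0.5,0.5,0.5,0.5],"travel":[[0,0,-5],[0,0,-10],[0,0,-25],[0,0,-35],[0,0,-40]],"rot":[[0,0,0],[0,0,0],[0,0,0],[0,0,0],[0,0,0]]}' >/dev/null
python3 -m jog '{"fingers":[0.5,0.5,0.5,0.5,0.5],"travel":[[0,0,-40],[0,0,-40],[0,0,-40],[0,0,-10],[0,0,0]],"rot":[[0,0,6],[0,0,6],[0,0,6],[0,0,6],[0,0,0]]}' | sed -n 2,6p
python3 - <<'E'
from h import *
P=np.load('P.npy'); status(rackpt(P,.042,.055,.0702));status(rackpt(P,.042,0,.0702))
E
```

```text
tool_pos: [0.4559, -0.2857, 0.0536]
eef_rot: [0.001, -0.689, 0.724, -0.002]
ft_force: [-0.1, 1.0, 0.8]
tool_pos: [0.4538, -0.2849, 0.0264]
eef_rot: [-0.0, -0.689, 0.724, 0.0]
ft_force: [0.3, -0.1, 0.9]
clock: 31.63
tool_pos: [0.4549, -0.2853, 0.0277]
eef_rot: [0.0, -0.689, 0.724, -0.001]
ft_force: [0.2, 0.8, 5.7]
grip_width: 0.691
gripper_force: 43.7
tool_pos: [0.4551, -0.2856, 0.2764]
eef_rot: [0.002, -0.522, 0.853, -0.003]
ft_force: [0.6, -0.5, -3.3]
grip_width: 0.689
gripper_force: 43.8
t 32.47 tcp [ 0.4551 -0.2856  0.2764] x [-0.456 -0.89  -0.001] z [ 0.007 -0.003 -1.   ] F [ 0.6 -0.5 -3.3] w 0.689 gf 43.8
go [-510.3  281.   204.4]
t 32.47 tcp [ 0.4551 -0.2856  0.2764] x [-0.456 -0.89  -0.001] z [ 0.007 -0.003 -1.   ] F [ 0.6 -0.5 -3.3] w 0.689 gf 43.8
go [-510.5  226.   204.8]
```

```bash

python3 -m jog '{"fingers":[0.5,0.5,0.5,0.5,0.5],"travel":[[-20,11,0],[-32,17.6,0],[-32,17.6,0],[-32,17.6,0],[-32,17.6,0]],"rot":[[0,0,0],[0,0,0],[0,0,0],[0,0,0],[0,0,0]]}' >/dev/null
python3 -m jog '{"fingers":[0.5,0.5,0.5,0.5,0.5],"travel":[[-32,17.6,0],[-32,17.6,0],[-32,17.6,0],[-32,17.6,0],[-32,17.6,0]],"rot":[[0,0,0],[0,0,0],[0,0,0],[0,0,0],[0,0,0]]}' >/dev/null
python3 -m jog '{"fingers":[0.5,0.5,0.5,0.5,0.5],"travel":[[-32,17.6,0],[-32,17.6,0],[-32,17.6,0],[-32,17.6,0],[-32,17.6,0]],"rot":[[0,0,0],[0,0,0],[0,0,0],[0,0,0],[0,0,0]]}' >/dev/null
python3 -m jog '{"fingers":[0.5,0.5,0.5,0.5,0.5],"travel":[[-25,13.7,0],[-10,5.5,0],[0,0,0],[0,0,30],[0,0,30]],"rot":[[0,0,0],[0,0,0],[0,0,0],[0,0,0],[0,0,0]]}' >/dev/null
python3 -m jog '{"fingers":[0.5,0.5,0.5,0.5],"travel":[[0,0,20],[0,0,0],[0,0,0],[0,0,0]],"rot":[[0,0,0],[0,0,0],[0,0,0],[0,0,0]]}' >/dev/null
python3 - <<'E'
from h import *
P=np.load('P.npy'); status(rackpt(P,.042,.055,.0712))
E
```

```text
t 34.47 tcp [0.4353 0.2884 0.1933] x [-0.452 -0.892 -0.002] z [ 0.002  0.001 -1.   ] F [ 0.2  0.5 -1. ] w 0.692 gf 43.9
go [ -8.3   0.3 122.2]
```

```bash

python3 -m jog '{"fingers":[0.5,0.5,0.5,0.5,0.5],"travel":[[-8,0,0],[0,0,25],[0,0,25],[0,0,20],[0,0,10]],"rot":[[0,0,0],[0,0,0],[0,0,0],[0,0,0],[0,0,0]]}' >/dev/null
python3 -m jog '{"fingers":[0.5,0.5,0.5],"travel":[[0,0,0],[0,0,0],[0,0,0]],"rot":[[0,0,0],[0,0,0],[0,0,0]]}' >/dev/null
python3 - <<'E'
from h import *
P=np.load('P.npy'); status(rackpt(P,.042,.055,.0712))
E
```

```text
t 35.13 tcp [0.4392 0.2969 0.1137] x [-0.451 -0.892 -0.003] z [ 0.003  0.002 -1.   ] F [ 0.7 -0.4 -0.7] w 0.69 gf 44.0
go [ 1.  -0.  42.5]
```

```bash

python3 -m jog '{"fingers":[0.5,0.5,0.5,0.5,0.5],"travel":[[0,0,10],[0,0,10],[0,0,10],[0,0,8],[0,0,2]],"rot":[[0,0,0],[0,0,0],[0,0,0],[0,0,0],[0,0,0]]}' | sed -n 2,4p
python3 -m jog '{"fingers":[0.5,0.5],"travel":[[0,0,0],[0,0,0]],"rot":[[0,0,0],[0,0,0]]}' | sed -n 2,4p
python3 -m jog '{"fingers":[0.5,0.5],"travel":[[0,0,1.5],[0,0,0]],"rot":[[0,0,0],[0,0,0]]}' | sed -n 2,4p
python3 -m jog '{"fingers":[0.5,0.5],"travel":[[0,0,1],[0,0,0]],"rot":[[0,0,0],[0,0,0]]}' | sed -n 2,4p
```

```text
tool_pos: [0.4378, 0.2955, 0.0716]
eef_rot: [-0.0, -0.524, 0.852, -0.0]
ft_force: [-7.5, -2.2, 16.2]
tool_pos: [0.4378, 0.2957, 0.0717]
eef_rot: [-0.0, -0.524, 0.852, -0.0]
ft_force: [-1.6, -0.9, 2.9]
tool_pos: [0.4379, 0.2957, 0.0716]
eef_rot: [0.0, -0.524, 0.852, -0.0]
ft_force: [-7.0, -3.3, 12.7]
tool_pos: [0.438, 0.2958, 0.0715]
eef_rot: [0.0, -0.524, 0.852, -0.0]
ft_force: [-9.6, -3.7, 18.9]
```

```bash

python3 -m jog '{"fingers":[0.1,0.1,0.1,0.1,0.1],"travel":[[0,0,-2],[0,0,0],[0,0,0],[0,0,0],[0,0,-8]],"rot":[[0,0,0],[0,0,0],[0,0,0],[0,0,0],[0,0,0]]}' | sed -n 4,6p
python3 -m jog '{"fingers":[0.1,0.1,0.1,0.1,0.1],"travel":[[0,0,-30],[0,0,-40],[0,0,-40],[0,0,-40],[0,0,-40]],"rot":[[0,0,0],[0,0,0],[0,0,0],[0,0,0],[0,0,0]]}' >/dev/null
python3 -m jog '{"fingers":[1,1,1,1,1],"travel":[[0,0,0],[0,0,0],[0,0,0],[0,0,0],[0,0,0]],"rot":[[0,0,0],[0,0,0],[0,0,0],[0,0,0],[0,0,0]]}' | sed -n 5p
python3 - <<'E'
from h import *
im=read_camera('top')
print(spots('top','jar1',6,.3)); cv2.imwrite('pics/c_top.png',im)
P=np.load('P.npy'); print([rackpt(P,x,y,.128).round(3).tolist() for x,y in((-.052,-.055),(-.052,.055),(.042,.055))])
status(rackpt(P,.045,-.15,.145))
E
```

```text
ft_force: [-0.1, -0.6, -0.3]
grip_width: 0.903
gripper_force: 0.0
grip_width: 0.193
[(0.82, array([0.486, 0.16 , 0.127])), (0.66, array([0.394, 0.205, 0.125])), (0.59, array([0.433, 0.288, 0.124]))]
[[0.494, 0.162, 0.128], [0.396, 0.212, 0.128], [0.439, 0.296, 0.128]]
t 37.4 tcp [0.4378 0.2956 0.2682] x [-0.452 -0.892  0.002] z [-0.001 -0.002 -1.   ] F [ 0.6 -0.4  0.1] w 0.018 gf 0.0
go [  -3.9 -205.8  123.1]
```

All three jars stand upright on the deck where intended. Next I throw the pawl back from behind the knob.

```bash

python3 -m jog '{"fingers":[1,1,1,1,1],"travel":[[-4,-36,0],[0,-36,0],[0,-36,0],[0,-36,0],[0,-36,0]],"rot":[[0,0,0],[0,0,0],[0,0,0],[0,0,0],[0,0,0]]}' >/dev/null
python3 -m jog '{"fingers":[1,1,1,1,1],"travel":[[0,-26,0],[0,0,0],[0,0,25],[0,0,25],[0,0,25]],"rot":[[0,0,0],[0,0,0],[0,0,0],[0,0,0],[0,0,0]]}' >/dev/null
python3 -m jog '{"fingers":[1,1,1,1],"travel":[[0,0,25],[0,0,20],[0,0,0],[0,0,0]],"rot":[[0,0,0],[0,0,0],[0,0,0],[0,0,0]]}' | sed -n 2,4p
python3 - <<'E'
from h import *
P=np.load('P.npy'); status(rackpt(P,-.055,-.15,.145))
E
```

```text
tool_pos: [0.623, 0.206, 0.1483]
eef_rot: [-0.002, -0.524, 0.852, -0.0]
ft_force: [0.2, 0.1, 1.1]
t 38.57 tcp [0.623  0.206  0.1483] x [-0.452 -0.892  0.003] z [-0.002 -0.002 -1.   ] F [0.2 0.1 1.1] w 0.002 gf 0.0
go [100.1   0.    3.6]
```

```bash

python3 -m jog '{"fingers":[1,1,1,1,1],"travel":[[10,0,0],[10,0,0],[10,0,0],[10,0,0],[10,0,0]],"rot":[[0,0,0],[0,0,0],[0,0,0],[0,0,0],[0,0,0]]}' | sed -n 2,4p
python3 -m jog '{"fingers":[1,1,1,1,1],"travel":[[10,0,0],[10,0,0],[10,0,0],[10,0,0],[8,0,0]],"rot":[[0,0,0],[0,0,0],[0,0,0],[0,0,0],[0,0,0]]}' | sed -n 2,4p
python3 -m jog '{"fingers":[1,1,1,1,1],"travel":[[-15,0,-10],[0,0,-35],[0,0,-35],[0,0,-35],[0,0,0]],"rot":[[0,0,0],[0,0,0],[0,0,0],[0,0,0],[0,0,0]]}' | sed -n 2,4p
python3 - <<'E'
from h import *
P=np.load('P.npy')
for n in('scene','top'):
    im=read_camera(n); g=cv2.GaussianBlur(im.max(2),(3,3),0)
    for a in(0,.05,.1,.15,.2,1.2):
        u,v=proj(n,[knob(P,a)])[0].round().astype(int); print(n,a,u,v,g[v-1:v+2,u-1:u+2].min())
cv2.imwrite('pics/d_top.png',im)
status(deckpt(P,.255,0,.012))
E
```

```text
tool_pos: [0.6009, 0.1609, 0.1504]
eef_rot: [0.001, -0.523, 0.852, -0.0]
ft_force: [1.5, 1.6, 0.2]
tool_pos: [0.5787, 0.1178, 0.1492]
eef_rot: [-0.0, -0.523, 0.852, -0.0]
ft_force: [-0.0, 0.0, 0.5]
tool_pos: [0.5889, 0.1319, 0.2725]
eef_rot: [0.006, -0.524, 0.852, -0.002]
ft_force: [-1.1, 0.2, 1.6]
scene 0 307 202 59
scene 0.05 308 202 56
scene 0.1 309 203 52
scene 0.15 310 203 52
scene 0.2 311 203 52
scene 1.2 330 218 103
top 0 241 202 31
top 0.05 240 201 32
top 0.1 239 200 29
top 0.15 237 200 29
top 0.2 236 199 29
top 1.2 210 187 22
t 39.92 tcp [0.5867 0.1324 0.266 ] x [-0.452 -0.892 -0.003] z [ 0.003  0.002 -1.   ] F [-1.  -0.7 -0.9] w 0.0 gf 0.0
go [-191.5  151.1  209.2]
```

The scene camera shows a dark spot at the "on" position (309,203) and none at the "off" position, so the pawl is back on. Next I move over the handle with open fingers.

```bash

python3 -m jog '{"fingers":[0.3,0.3,0.3,0.3,0.3],"travel":[[-28,21.6,0],[-28,21.6,0],[-28,21.6,0],[-28,21.6,0],[-28,21.6,0]],"rot":[[0,0,0],[0,0,0],[0,0,0],[0,0,0],[0,0,0]]}' >/dev/null
python3 -m jog '{"fingers":[0.3,0.3,0.3,0.3,0.3],"travel":[[-28,21.6,0],[-28,21.6,0],[0,0,35],[0,0,35],[0,0,35]],"rot":[[0,0,0],[0,0,0],[0,0,0],[0,0,0],[0,0,0]]}' >/dev/null
python3 -m jog '{"fingers":[0.3,0.3,0.3,0.3,0.3],"travel":[[0,0,35],[0,0,10],[0,0,0],[0,0,0],[0,0,0]],"rot":[[0,0,0],[0,0,0],[0,0,0],[0,0,0],[0,0,0]]}' | sed -n 2,6p
python3 - <<'E'
from h import *
P=np.load('P.npy'); status([*deckpt(P,.26,0,0)[:2],.017])
read_camera('top'); 
E
```

```text
tool_pos: [0.5412, 0.3763, 0.1169]
eef_rot: [0.002, -0.524, 0.852, 0.0]
ft_force: [0.5, 0.6, 0.8]
grip_width: 0.697
gripper_force: 0.0
t 41.17 tcp [0.5412 0.3763 0.1169] x [-0.452 -0.892 -0.004] z [ 0.004  0.002 -1.   ] F [0.5 0.6 0.8] w 0.697 gf 0.0
go [ 0.2  0.1 99.9]
```

```bash

python3 -m jog '{"fingers":[0.3,0.3,0.3,0.3,0.3],"travel":[[0,0,20],[0,0,20],[0,0,15],[0,0,12],[0,0,0]],"rot":[[0,0,0],[0,0,0],[0,0,0],[0,0,0],[0,0,0]]}' | sed -n 2,4p
python3 -m jog '{"fingers":[0.3,0.3,0.3,0.3,0.3],"travel":[[0,0,12],[0,0,10],[0,0,8],[0,0,0],[0,0,0]],"rot":[[0,0,0],[0,0,0],[0,0,0],[0,0,0],[0,0,0]]}' | sed -n 2,4p
python3 -m jog '{"fingers":[1,1,1,1,1],"travel":[[0,0,0],[0,0,0],[0,0,0],[0,0,0],[0,0,0]],"rot":[[0,0,0],[0,0,0],[0,0,0],[0,0,0],[0,0,0]]}' 60 | sed -n 2,6p
python3 -m jog '{"fingers":[1,1,1],"travel":[[0,0,0],[0,0,0],[0,0,0]],"rot":[[0,0,0],[0,0,0],[0,0,0]]}' | sed -n 2,6p
```

```text
tool_pos: [0.5392, 0.3753, 0.0462]
eef_rot: [-0.001, -0.523, 0.852, 0.0]
ft_force: [-0.2, 0.3, -0.2]
tool_pos: [0.5399, 0.3755, 0.0174]
eef_rot: [-0.0, -0.524, 0.852, -0.0]
ft_force: [-0.0, 0.3, 0.6]
tool_pos: [0.5412, 0.3752, 0.0182]
eef_rot: [0.001, -0.524, 0.852, -0.001]
ft_force: [4.8, -1.9, 1.1]
grip_width: 0.16
gripper_force: 58.4
tool_pos: [0.5412, 0.3752, 0.0181]
eef_rot: [0.001, -0.524, 0.852, -0.001]
ft_force: [3.7, -2.1, 1.6]
grip_width: 0.167
gripper_force: 58.5
```

The handle is gripped at about 14 mm with 58 N. I lift along the arc.

```bash

python3 -m jog '{"fingers":[1,1,1,1,1],"travel":[[-0.6,0,-6.8],[-0.6,0,-6.8],[-0.6,0,-6.8],[-0.6,0,-6.8],[-0.6,0,-6.8]],"rot":[[0,-1.5,0],[0,-1.5,0],[0,-1.5,0],[0,-1.5,0],[0,-1.5,0]]}' | sed -n 2,6p
python3 -m jog '{"fingers":[1,1,1,1,1],"travel":[[-0.6,0,-6.8],[-0.6,0,-6.8],[-0.6,0,-6.8],[-0.6,0,-6.8],[-0.6,0,-6.8]],"rot":[[0,-1.5,0],[0,-1.5,0],[0,-1.5,0],[0,-1.5,0],[0,-1.5,0]]}' | sed -n 2,6p
python3 -m jog '{"fingers":[1,1,1,1,1],"travel":[[-0.6,0,-6.8],[-0.6,0,-6.8],[-0.5,0,-5],[0,0,0],[0,0,0]],"rot":[[0,-1.5,0],[0,-1.5,0],[0,-1.1,0],[0,0,0],[0,0,0]]}' | sed -n 2,6p
python3 - <<'E'
from h import *
P=np.load('P.npy'); P,p,r,o=status(); d=(p[:2]-P[:2])@[np.cos(P[2]),np.sin(P[2])]+.1
print('tilt', np.arctan2(p[2]-.045,d)-np.arctan2(-.027,.26), 'r',np.hypot(d,p[2]-.045))
E
```

```text
tool_pos: [0.5419, 0.3766, 0.051]
eef_rot: [0.057, -0.522, 0.85, 0.034]
ft_force: [9.3, -0.2, -6.7]
grip_width: 0.166
gripper_force: 58.6
tool_pos: [0.5404, 0.3738, 0.0853]
eef_rot: [0.113, -0.519, 0.845, 0.068]
ft_force: [9.2, 1.0, -6.4]
grip_width: 0.157
gripper_force: 58.6
tool_pos: [0.5387, 0.3702, 0.1048]
eef_rot: [0.143, -0.516, 0.84, 0.087]
ft_force: [5.1, -2.2, 0.4]
grip_width: 0.163
gripper_force: 59.3
t 43.97 tcp [0.5387 0.3702 0.1048] x [-0.427 -0.842 -0.329] z [ 0.151  0.293 -0.944] F [ 5.1 -2.2  0.4] w 0.163 gf 59.3
tilt 0.335162624315027 r 0.2602548138150298
```

Tilt is about 0.335. I lower it gently onto the second notch.

```bash

python3 -m jog '{"fingers":[1,1,1,1,1],"travel":[[0.4,0,3.4],[0.4,0,3.4],[0.4,0,3.4],[0,0,0],[0,0,0]],"rot":[[0,0.75,0],[0,0.75,0],[0,0.75,0],[0,0,0],[0,0,0]]}' | sed -n 2,4p
python3 -m jog '{"fingers":[1,1,1,1],"travel":[[0.3,0,2.3],[0,0,0],[0,0,0],[0,0,0]],"rot":[[0,0.5,0],[0,0,0],[0,0,0],[0,0,0]]}' | sed -n 2,4p
python3 -m jog '{"fingers":[1,1,1,1],"travel":[[0.3,0,2.3],[0,0,0],[0,0,0],[0,0,0]],"rot":[[0,0.5,0],[0,0,0],[0,0,0],[0,0,0]]}' | sed -n 2,4p
python3 -m jog '{"fingers":[1,1,1,1],"travel":[[0.3,0,2.3],[0,0,0],[0,0,0],[0,0,0]],"rot":[[0,0.5,0],[0,0,0],[0,0,0],[0,0,0]]}' | sed -n 2,4p
python3 - <<'E'
from h import *
P=np.load('P.npy'); P,p,r,o=status(); d=(p[:2]-P[:2])@[np.cos(P[2]),np.sin(P[2])]+.1
print('tilt', np.arctan2(p[2]-.045,d)-np.arctan2(-.027,.26), 'r',np.hypot(d,p[2]-.045))
E
```

```text
tool_pos: [0.5398, 0.3725, 0.0938]
eef_rot: [0.126, -0.518, 0.843, 0.076]
ft_force: [9.1, -1.0, -3.9]
tool_pos: [0.5399, 0.3728, 0.0917]
eef_rot: [0.122, -0.518, 0.843, 0.074]
ft_force: [8.4, -0.8, -3.1]
tool_pos: [0.5401, 0.373, 0.0896]
eef_rot: [0.119, -0.519, 0.844, 0.072]
ft_force: [6.5, -1.4, -1.5]
tool_pos: [0.5403, 0.3732, 0.0878]
eef_rot: [0.115, -0.519, 0.844, 0.069]
ft_force: [5.6, -3.1, 1.9]
t 45.38 tcp [0.5403 0.3732 0.0878] x [-0.435 -0.86  -0.267] z [ 0.123  0.237 -0.964] F [ 5.6 -3.1  1.9] w 0.165 gf 59.8
tilt 0.26886101652070193 r 0.26025952123370555
```

```bash

python3 -m jog '{"fingers":[1,1,1,1],"travel":[[0.3,0,2],[0,0,0],[0,0,0],[0,0,0]],"rot":[[0,0.45,0],[0,0,0],[0,0,0],[0,0,0]]}' | sed -n 2,4p
python3 -m jog '{"fingers":[1,1,1,1],"travel":[[0.3,0,2],[0,0,0],[0,0,0],[0,0,0]],"rot":[[0,0.45,0],[0,0,0],[0,0,0],[0,0,0]]}' | sed -n 2,4p
python3 - <<'E'
from h import *
P=np.load('P.npy'); P,p,r,o=status(); d=(p[:2]-P[:2])@[np.cos(P[2]),np.sin(P[2])]+.1
print('tilt', np.arctan2(p[2]-.045,d)-np.arctan2(-.027,.26), 'r',np.hypot(d,p[2]-.045))
a=read_camera('scene')[140:300,240:440]
cv2.imwrite('pics/s9.png',cv2.resize(a,None,fx=3.7,fy=3.7,interpolation=2))
E
```

```text
tool_pos: [0.5404, 0.3733, 0.0863]
eef_rot: [0.112, -0.519, 0.845, 0.067]
ft_force: [4.3, -3.4, 3.7]
tool_pos: [0.5406, 0.3734, 0.085]
eef_rot: [0.109, -0.52, 0.845, 0.065]
ft_force: [2.1, -5.3, 7.4]
t 46.05 tcp [0.5406 0.3734 0.085 ] x [-0.436 -0.864 -0.252] z [ 0.116  0.223 -0.968] F [ 2.1 -5.3  7.4] w 0.159 gf 60.5
tilt 0.2577508968153247 r 0.26001089485805334
```

View pics/s9.png

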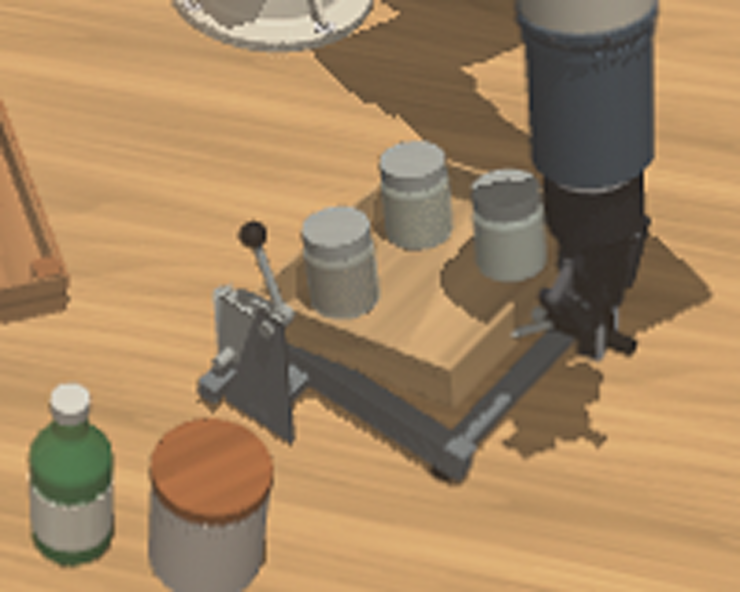

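The jars stand upright, the pawl is on (knob at (253,234)), and the deck resists downward push at about 0.27 rad. I relax the push, release, and back straight off.

```bash

python3 -m jog '{"fingers":[1,1,1,1,1],"travel":[[-0.5,0,-3.5],[0,0,0],[0,0,0],[0,0,0],[0,0,0]],"rot":[[0,-0.8,0],[0,0,0],[0,0,0],[0,0,0],[0,0,0]]}' 30 | sed -n 2,4p
python3 -m jog '{"fingers":[0.4,0.4,0.4,0.4,0.4],"travel":[[0,0,0],[0,0,0],[0,0,0],[0,0,0],[0,0,0]],"rot":[[0,0,0],[0,0,0],[0,0,0],[0,0,0],[0,0,0]]}' | sed -n 2,6p
python3 -m jog '{"fingers":[0.4,0.4,0.4,0.4,0.4],"travel":[[0,0,-8],[0,0,-15],[0,0,-20],[0,0,-30],[0,0,-35]],"rot":[[0,0,0],[0,0,0],[0,0,0],[0,0,0],[0,0,0]]}' | sed -n 2,4p
python3 -m jog '{"fingers":[0.4,0.4,0.4,0.4,0.4],"travel":[[-10,20,-30],[-10,30,-20],[0,38,0],[0,38,0],[0,38,0]],"rot":[[0,0,0],[0,0,0],[0,0,0],[0,0,0],[0,0,0]]}' | sed -n 2,4p
python3 - <<'E'
from h import *
print(fit_tilt('e'))
P=np.load('P.npy'); 
for c in('top','scene'): print(spots(c,'jar1',6,.3))
for t in(.14,.28,.41): print(t,[deckpt([*P[:3],t],.1+x,y,.083).round(3).tolist() for x,y in((-.052,-.055),(-.052,.055),(.042,.055))])
a=cv2.imread('pics/e_scene.png')[130:290,150:430];b=cv2.imread('pics/e_top.png')[150:340,90:280]
cv2.imwrite('pics/s10.png',np.hstack([cv2.resize(a,(490,280),interpolation=2),cv2.resize(b,(280,280))]))
status()
E
```

```text
tool_pos: [0.5403, 0.3731, 0.0878]
eef_rot: [0.115, -0.519, 0.844, 0.069]
ft_force: [3.7, -3.8, 3.8]
tool_pos: [0.5383, 0.3735, 0.0859]
eef_rot: [0.113, -0.519, 0.844, 0.07]
ft_force: [-0.1, 0.0, -0.5]
grip_width: 0.6
gripper_force: 0.0
tool_pos: [0.5247, 0.3472, 0.1901]
eef_rot: [0.111, -0.519, 0.845, 0.069]
ft_force: [0.5, 0.9, 0.7]
tool_pos: [0.381, 0.428, 0.2451]
eef_rot: [0.114, -0.519, 0.845, 0.07]
ft_force: [0.1, 1.2, -0.4]
{'scene': [(np.float64(0.26), 59), (np.float64(0.27), 59), (np.float64(0.25), 61)], 'top': [(np.float64(0.39), 21), (np.float64(0.4), 21), (np.float64(0.38), 21)]}
[(0.97, array([0.425, 0.272, 0.16 ])), (0.72, array([0.391, 0.192, 0.136])), (0.67, array([0.481, 0.148, 0.131]))]
[(0.85, array([0.508, 0.148, 0.117])), (0.74, array([0.407, 0.201, 0.115])), (0.64, array([0.452, 0.283, 0.142])), (0.56, array([0.552, 0.232, 0.076])), (0.37, array([ 0.766, -0.006,  0.099]))]
0.14 [[0.489, 0.152, 0.134], [0.391, 0.202, 0.134], [0.433, 0.285, 0.147]]
0.28 [[0.483, 0.14, 0.138], [0.385, 0.19, 0.138], [0.426, 0.271, 0.164]]
0.41 [[0.478, 0.129, 0.14], [0.38, 0.179, 0.14], [0.419, 0.256, 0.178]]
t 47.97 tcp [0.3813 0.4281 0.2447] x [-0.433 -0.862 -0.264] z [ 0.119  0.236 -0.965] F [ 0.9 -0.2  0.2] w 0.597 gf 0.0
```

View pics/s10.png

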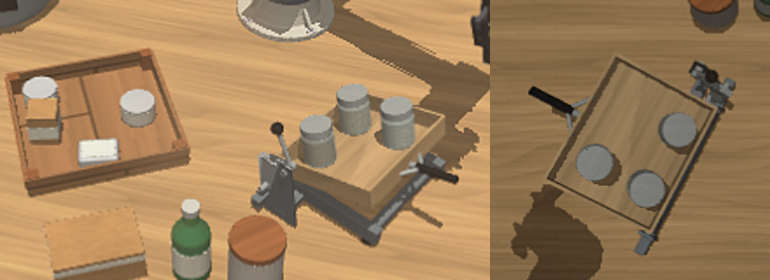

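The deck is held at the second notch (the back jar's lid matches the 0.28 prediction). All three jars are upright, the pawl is on, and the tins, fish tin and carton are still in the crate. I'm handing in.

```bash
python3 -c "
from rig import close_job
print(close_job())"
```

```text
the job is handed in; nothing more can be done
None
```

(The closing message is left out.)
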